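# Close up the loaded vessel dock

## Task

The rack of sample vessels is loaded and the dock has to be closed up. Push the rack fully home against the back of the dock with all four vessels kept standing, then lower the blue hinged cover gently until it lies flat, without slamming it, and then swing the steel keeper bar over the cover's front tongue, past the brass detent, until it rests against its stop. Leave the other things on the bench where they are.

Things in the scene. Friction and masses are not known exactly. Their poses are not given: they have to be found in the camera images.
- dock: White dock fixed to the bench, open at its front (-x), base plate 12 mm thick, x -120 to +90, y +-100. Origin: on the bench, on the centre line; x to its back, y to its left. Side walls inside at y +-75, 8 thick, x -65 to +85, top z 85; back wall inside at x +70. Two grey front posts x -116 to -78, y +-78 to +-100, top z 94: the left (+y) carries the keeper bar, the right (-y) the detent and stop.
- rack: Loose grey rack, 130 (x) x 146 (y) mm, slides on the base plate with 2 mm play each side. Origin: centre of its underside, axes parallel to the dock's. Its yellow front wall (to push on) is 50 mm high, full width, front face at x -65; other walls 28 high. Fully home its origin is at dock x +5; it starts drawn out to -x. About 0.6 kg with vessels.
- vessel0: Loose white capped sample vessel, 50 mm diameter, 58 mm high, standing in a pocket of the rack. Origin: centre of its underside, z up through the cap.
- vessel1: Loose white capped sample vessel, 50 mm diameter, 58 mm high, standing in a pocket of the rack. Origin: centre of its underside, z up through the cap.
- vessel2: Loose white capped sample vessel, 50 mm diameter, 58 mm high, standing in a pocket of the rack. Origin: centre of its underside, z up through the cap.
- vessel3: Loose white capped sample vessel, 50 mm diameter, 58 mm high, standing in a pocket of the rack. Origin: centre of its underside, z up through the cap.
- cover (a joint): Hinge of the blue-framed clear cover, rad: 0 = flat on the dock, grows as it opens upward (1.57 = upright). Stiff: stays where it is left; about 3 N at its edge moves it.
- cover_hinge (a point): On the cover's hinge line (parallel to dock y), at dock x +78, y 0, z 86. Closed, the cover runs 150 mm from it to -x, 158 wide, 8 thick, underside at this height; a skirt goes 41 mm down at its front edge (it drops 3 mm in front of the home rack), and a tongue 80 mm wide reaches out to 183 mm from the hinge.
- cover_edge (a point): Point on the cover's outer (top) face, on the middle of its blue front strip, 135 mm from the hinge line.
- keeper (a joint): Hinge of the steel keeper bar about a vertical axis, rad: 0 = shut, across the front over the cover's tongue; grows as it opens towards the robot (at 1.57 it points along the dock's -x). The detent lies at about 0.15 to 0.01 rad; past it the bar meets its stop at 0.
- keeper_hinge (a point): On the keeper bar's vertical axis, at the bar's underside: dock x -90, y +88, z 96. The bar is 194 mm long from there, 14 mm wide and 14 mm high (z 96 to 110).
- keeper_knob (a point): Centre of the top of the red upright knob on the bar, 18 mm diameter, 36 mm high above the bar (dock z 110 to 146), 88 mm from the bar's axis.
- detent (a point): Top of the sprung brass detent ball in the right front post, 2.5 mm above the keeper bar's underside; the passing bar presses it down (about 3 N) and is then held between it and the grey stop behind.
- flask_a: Bystander: glass volumetric flask, 66 mm diameter, 150 mm high, origin under its centre.
- flask_b: Bystander: another such flask.
- wash_bottle: Bystander: white bottle with blue cap, 68 mm diameter, 150 mm high, origin under its centre.
- spare_cap: Bystander: white cap lying flat, 52 mm diameter, 16 mm high.
- filter_cup: Bystander: translucent filter cup, 66 mm diameter, 85 mm high.
- spatula: Bystander: spatula, 180 mm long, lying flat.
- tip_box: Bystander: blue box with clear lid, 120 x 85 x 65 mm.
Mind the look-alikes: they are no part of the job. What is shaped like the rack but orange or purple is not meant.

How it is judged:
By the outcome, as a careful person would: the job done as asked, in the order asked, and still so for the second after the job is handed in, with the robot touching nothing.
It also fails if it takes over 61 s, if anything falls off the work surface, if the arm or the gripper's body presses on something with over 40 N, if the wrist force passes 120 N, or if a joint passes its speed limit or range.

## Robot

A 7-joint arm with a two-finger parallel gripper is mounted at the origin on the work surface. World frame = base frame: x ahead of the robot, y to its left, z up, the work surface at z = 0. Lengths are in m, angles in rad, forces in N, time in s.
With the tool pointing down it reaches from about 0.4 to 0.85 m from the base axis. Payload 10.4 kg.
Tool frame: the origin (TCP) lies midway between the tips of the shut fingers; the grasp point (between the pads) lies 19 mm behind it; z points along the fingers, x is the direction in which the jaws open and shut, and the axes are right-handed (so a half turn about z gives the same grasp; the last joint's range is limited). The gripper opens to 85 mm and grips with 20 to 120 N. Pads are 22 mm wide; open, the fingers measure 114 mm over their backs; the gripper's body (76 mm by 85 mm) begins 54 mm behind the grasp point. The pads swing forward as they close: fully open they stand 13 mm farther back than shut.
Start: joints at [1.152, 0.332, -0.065, 1.46, 0.022, 1.35, -0.088], TCP at [0.241, -0.577, 0.203] pointing down, gripper open.
Joint ranges: [-2.6, 2.6], [-0.5, 2.12], [-1.47, 1.34], [0.16, 2.42], [-1.27, 4.41], [0.06, 2.06], [-2.6, 2.6]. Speed limits (rad/s): [2.22, 2.22, 2.79, 2.79, 3.14, 3.14, 3.14].

## Interface

Orientations are given as a unit quaternion [x, y, z, w].
In Python, from workcell import manip, cams gives the robot as it stands.
- The arm moves only by the tool move_arm, never from a script. Its argument "moves" is a list of rows, each a list of 7 numbers: the turn, a rotation vector about the tool's x, y, z in degrees, then the shift along the tool's x, y, z in m, then the finger opening in m, from 0 to 0.0854. A call has 1 to 10 rows; each row is the pose to reach, as a shift and turn from the pose commanded when the call began, along the tool's axes at that moment; what a row does not reach only later rows make up. A row lasts 1/10 s, in which the tool goes at most 50 mm and 8.59 degrees, less where a joint would pass 70% of its speed; a pose out of reach is approached as far as the arm can. A call with a gripper value outside its range is refused whole. The fingers move at their own pace and stop on an object; "grip_force" is the grip in N (left out, the last holds). Time passes only in rows, so rows that repeat a pose let the fingers close. It gives the time, the measured TCP pose, the force and the opening at its end, in the units of the state.
- manip.get_obs(): the state, without advancing time (a new reading comes with each control period).
- cams.camera(name): name is "scene" or "side" or "wrist"; returns the picture (400x640x3 uint8, red, green, blue); there is no depth.
- cams.camera_params(name): a dict with "fx", "fy", "cx", "cy" (pixels), "xyz" and "rotation" of the camera in the world. Camera axes: x right, y up, looking along -z (the intrinsics and any distortion apply to the point x, -y, -z); pixel columns grow to the right and rows downward; lengths in m; the calibration is good to about 2 mm. A picture is of the moment at which its call begins: read the wrist's pose just before it. camera_params takes no time and is no camera call; for the wrist camera it gives the pose at the moment of the call.
- manip.hand_in(): hands the job in, once; it reports no verdict.
The state is a dict: "clock": time; "joint_pos": joint angles; "joint_velocities": joint speeds; "tau": joint torques, N m; "position": TCP position; "ee_rot": TCP orientation; "ft_force": force on the tool from outside, world axes, zero at the start; "torque": the same for the moment, N m; "grip_width": opening from 0.0 (shut) to 1.0 (fully open).
Only numpy, scipy, OpenCV 4.12 (cv2) and the standard library are available. Lean on these libraries where they do the work, as an engineer would, in place of code of your own. Each camera call takes 0.05 s, during which the arm holds its last target. There are 200 camera calls.

## Working session

There is one attempt and no reset: what is moved stays moved. The work goes in short steps, Python scripts to look and compute and a tool call to move; the robot and the scene stay as the last step left them, time stands still between calls to the robot, and variables do not carry over. Pictures are saved under pics/ and viewed, about 8 in all and at most 12, crops included, and the job is handed in when it is done.

Besides the shell and the picture viewer there is one more tool, called after ">>>" as name([rows], argument=value, ...), one row to a line, values as JSON. move_arm: Moves the arm, as the interface text tells. Its arguments: {"type":"object","properties":{"moves":{"type":"array","items":{"type":"array","items":{"type":"number"}}},"grip_force":{"type":"number"}},"required":["moves"]}

```bash
ls; mkdir -p pics; python3 - <<'E'
from workcell import manip, cams
import cv2, json
o=manip.get_obs(); print({k:(v.tolist() if hasattr(v,'tolist') else v) for k,v in o.items()})
for n in ("scene","side"):
    p=cams.camera_params(n); print(n,p)
    cv2.imwrite(f"pics/{n}0.png",cams.camera(n)[:,:,::-1])
E
```

```text
pics
{'clock': 0.0, 'joint_pos': [1.1523622675951761, 0.33288898011026485, -0.06470982267645277, 1.4609505321982883, 0.021570671050765253, 1.3498653603660844, -0.0884680070915053], 'joint_velocities': [-0.000525610823165131, 0.0002005629921720833, 0.0013563005626072637, -0.002731352996340872, -0.00011803110886945353, 4.418811297528447e-05, 0.001190340101534916], 'tau': [0.0008183393401850481, -62.54587411880493, 0.0496868637856096, -39.16106700897217, 0.016223260900005698, 0.009985307115130126, -5.741224413213786e-05], 'position': [0.24083707010959152, -0.57628927178652, 0.20170087825865102], 'ee_rot': [0.8323547541771611, -0.5542427810486117, -0.0005991260209607958, -0.0003793444205237773], 'ft_force': [0.06742176558614073, 0.042299836309878894, 0.19801521888889323], 'torque': [-0.02381428833181505, 0.01819046694736985, -0.023678487180485982], 'grip_width': 0.9947357714196401}
scene {'fx': 486.85472091934815, 'fy': 486.85472091934815, 'cx': 322.0589213998522, 'cy': 198.25000527150615, 'xyz': array([0.23050333, 0.77716663, 1.22875811]), 'rotation': array([-0.0551701 ,  0.32619086,  0.93221539, -0.14673189])}
side {'fx': 369.69432335868964, 'fy': 369.69432335868964, 'cx': 316.38140781259375, 'cy': 201.11681785546844, 'xyz': array([0.40963757, 0.59696357, 0.7327006 ]), 'rotation': array([-0.02477917,  0.40011304,  0.9129363 , -0.07643863])}
```

View pics/scene0.png

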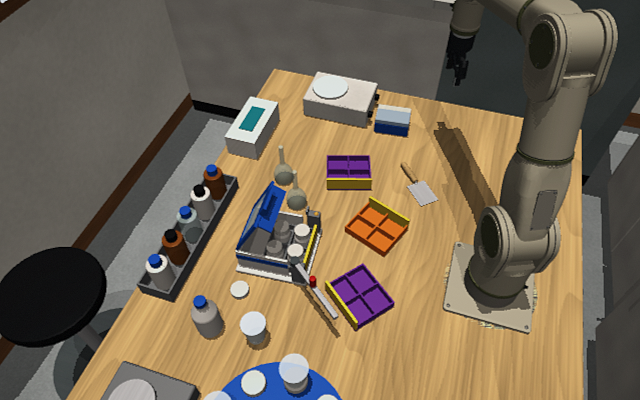

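View pics/side0.png

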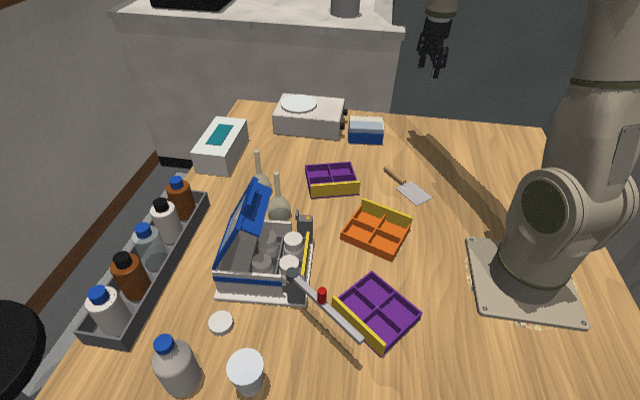

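The dock is at scene (280,245) with the cover propped open, the keeper bar with its red knob at (313,282), and the rack's yellow wall at (312,245). Look-alikes are purple racks at (348,172) and (360,295) and an orange one at (377,227). None of these is in the dock, so the target is the grey rack. Next is a close crop to check.

```bash
cat > h.py <<'E'
import numpy as np, cv2
from scipy.spatial.transform import Rotation as R
def rot(p): 
    q=np.array(p["rotation"]); return R.from_quat(q).as_matrix() if q.shape==(4,) else q
def proj(p,X):
    c=(np.atleast_2d(X)-p["xyz"])@rot(p); return np.c_[p["cx"]+p["fx"]*c[:,0]/-c[:,2], p["cy"]-p["fy"]*c[:,1]/-c[:,2]]
def ray(p,u,v):
    d=rot(p)@np.array([(u-p["cx"])/p["fx"],-(v-p["cy"])/p["fy"],-1]); return np.array(p["xyz"]),d/np.linalg.norm(d)
def onz(p,u,v,z):
    o,d=ray(p,u,v); return o+d*(z-o[2])/d[2]
def tri(rs):
    A=sum(np.eye(3)-np.outer(d,d) for o,d in rs); b=sum((np.eye(3)-np.outer(d,d))@o for o,d in rs)
    x=np.linalg.solve(A,b); return x,[np.linalg.norm(np.cross(x-o,d)) for o,d in rs]
E
python3 - <<'E'
import cv2, numpy as np
from h import *
from workcell import cams
for n in("scene","side"):
    p=cams.camera_params(n); print(n,proj(p,[[0,0,0],[.6,0,0]]).round(0).tolist())
a=cv2.imread("pics/scene0.png")[170:345,220:350]; b=cv2.imread("pics/side0.png")[165:345,205:370]
a=cv2.resize(a,None,fx=3,fy=3,interpolation=cv2.INTER_CUBIC); b=cv2.resize(b,None,fx=2.4,fy=2.4,interpolation=cv2.INTER_CUBIC)
H=max(a.shape[0],b.shape[0]); o=np.zeros((H,a.shape[1]+b.shape[1],3),np.uint8); o[:a.shape[0],:a.shape[1]]=a; o[:b.shape[0],a.shape[1]:]=b
print(a.shape,b.shape); cv2.imwrite("pics/crop1.png",o)
E
```

```text
scene [[488.0, 285.0], [289.0, 231.0]]
side [[520.0, 280.0], [276.0, 246.0]]
(525, 390, 3) (432, 396, 3)
```

View pics/crop1.png

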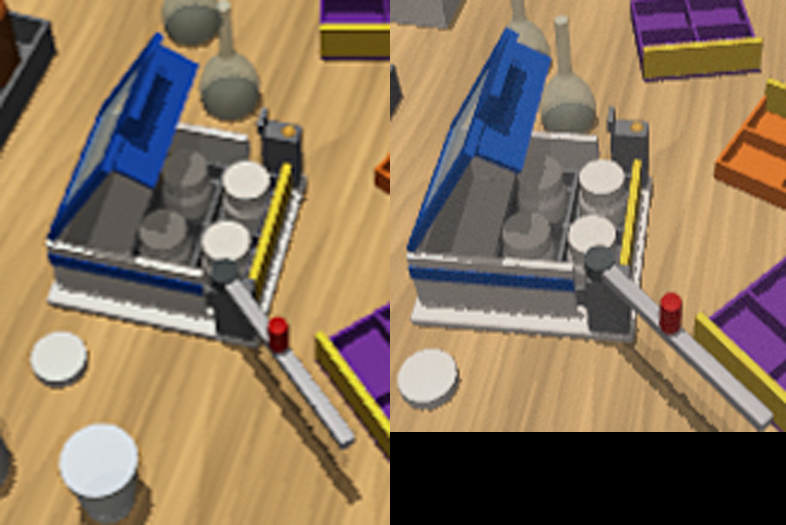

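The crop confirms the choice: the grey rack with the yellow wall (scene ≈(312,245)) sits in the dock with four white vessels. The cover is open about 1.2 rad. The keeper points to −x/+y with its knob at scene (313,277) and side (322,289). The detent is at scene (316,214) and side (305,218). Next I triangulate these.

```bash
python3 - <<'E'
from h import *
from workcell import cams
P={n:cams.camera_params(n) for n in("scene","side")}
S=lambda x,y:(x/3+220,y/3+170)
D=lambda x,y:((x-390)/2.4+205,y/2.4+165)
pts={'detent':(S(288,131),D(629,126)),'hinge_top':(S(223,266),D(598,256)),'knobtop':(S(278,321),D(671,297)),
'barend_topcorner':(S(353,430),D(771,413)),'baseFL':(S(240,335),D(634,332)),'baseBL':(S(49,295),D(412,312)),
'wallTopR':(S(288,165),D(640,160)),'wallTopL':(S(255,270),D(627,262)),'covL':(S(103,178),D(475,166)),'covTipA':(S(158,37),D(510,31)),'covTipB':(S(197,66),D(550,58)),'covR':(S(153,186),D(520,170)),'covhingeL':(S(50,238),D(410,245))}
for k,(a,b) in pts.items():
    x,e=tri([ray(P['scene'],*a),ray(P['side'],*b)]); print(k,x.round(4),np.round(e,4))
E
```

```text
detent [ 0.5267 -0.0359  0.0789] [0.0049 0.0049]
hinge_top [0.5248 0.1425 0.0992] [0.0005 0.0005]
knobtop [0.4524 0.2    0.1379] [0.0015 0.0015]
barend_topcorner [0.3667 0.2584 0.0954] [0.0009 0.0009]
baseFL [0.4831 0.2086 0.1015] [0.0037 0.0037]
baseBL [0.6821 0.1938 0.0494] [0.0016 0.0016]
wallTopR [ 0.5124 -0.0018  0.0693] [0.0012 0.0012]
wallTopL [0.5049 0.115  0.0587] [0.0001 0.0001]
covL [0.618  0.1585 0.2165] [0.0021 0.0021]
covTipA [0.6303 0.006  0.2269] [0.0005 0.0005]
covTipB [0.5941 0.0081 0.2019] [0.0011 0.0011]
covR [0.5856 0.1397 0.1957] [0.0015 0.0015]
covhingeL [0.6744 0.1803 0.1306] [0.0016 0.0016]
```

```bash
python3 - <<'E'
from h import *
from workcell import cams
P={n:cams.camera_params(n) for n in("scene","side")}
S=lambda x,y:(x/3+220,y/3+170)
D=lambda x,y:((x-390)/2.4+205,y/2.4+165)
pts={'detent':(S(288,131),D(629,126),.0985),'hinge_top':(S(223,266),D(598,256),.112),'knobtop':(S(278,321),D(671,297),.146),
'barend_topcorner':(S(353,430),D(771,413),.110),'barend_topcornerR':(S(335,445),D(757,425),.110),'baseFL':(S(243,342),D(632,340),.0),'baseBL':(S(49,303),D(412,322),.0),'baseFLt':(S(245,330),D(634,330),.012),
'baseFRt':(S(304,188),D(650,182),.012),
'wallTopR':(S(288,165),D(640,160),.062),'wallTopL':(S(255,277),D(627,265),.062),'postRtopRF':(S(302,137),D(648,133),.094)}
for k,(a,b,z) in pts.items():
    print(k,onz(P['scene'],*a,z).round(4)[:2],onz(P['side'],*b,z).round(4)[:2])
# yellow mask in crop
for n in P:
    im=cv2.imread(f"pics/{n}0.png"); h=cv2.cvtColor(im,cv2.COLOR_BGR2HSV)
    m=cv2.inRange(h,(22,150,90),(35,255,255)); k,l,s,c=cv2.connectedComponentsWithStats(m)
    print(n,[(s[i].tolist()) for i in range(1,k) if s[i][4]>40])
E
```

```text
detent [ 0.5169 -0.0197] [ 0.5278 -0.0198]
hinge_top [0.521  0.1499] [0.5229 0.1513]
knobtop [0.4496 0.2055] [0.4529 0.2041]
barend_topcorner [0.3653 0.2641] [0.3675 0.2671]
barend_topcornerR [0.3755 0.2813] [0.377  0.2781]
baseFL [0.5035 0.1599] [0.4924 0.1588]
baseBL [0.6956 0.1773] [0.6998 0.175 ]
baseFLt [0.5032 0.1534] [0.4911 0.1554]
baseFRt [ 0.5006 -0.0174] [ 0.5064 -0.0249]
wallTopR [ 0.5129 -0.0059] [ 0.5146 -0.0092]
wallTopL [0.5017 0.124 ] [0.5038 0.1207]
postRtopRF [ 0.5028 -0.0201] [ 0.5081 -0.0178]
scene [[326, 178, 47, 10, 395], [369, 196, 41, 29, 289], [303, 224, 14, 40, 133], [325, 280, 33, 49, 176]]
side [[311, 181, 49, 16, 565], [361, 197, 52, 31, 611], [301, 232, 9, 43, 153], [332, 295, 54, 61, 716]]
```

```bash
cat >> h.py <<'E'
def dock(o,yaw):
    c,s=np.cos(yaw),np.sin(yaw); return np.array([*o,0.]),np.array([[c,-s,0],[s,c,0],[0,0,1]])
def ony(p,u,v,O,M,y):   # ray onto dock plane y -> dock coords
    o,d=ray(p,u,v); o=M.T@(o-O); d=M.T@d; return o+d*(y-o[1])/d[1]
E
python3 - <<'E'
from h import *
from workcell import cams
P={n:cams.camera_params(n) for n in("scene","side")}
S=lambda x,y:(x/3+220,y/3+170)
D=lambda x,y:((x-390)/2.4+205,y/2.4+165)
O,M=dock((.619,.070),.082)
for k,a,b,y in [('covL',S(103,178),D(475,166),.079),('skirtL',S(153,186),D(520,170),.079),('tipR',S(158,37),D(510,31),-.079),('skirtR',S(197,66),D(550,58),-.079),('hingeL',S(50,238),D(410,245),.079)]:
    for n,q in(('scene',a),('side',b)):
        x=ony(P[n],*q,O,M,y); r=x-[.078,0,.086]; print(k,n,x.round(3),'r',np.hypot(r[0],r[2]).round(3),'ang',np.arctan2(r[2],-r[0]).round(3))
# bystander rack corners
print('purple near',[onz(P['scene'],u,v,.05).round(3)[:2].tolist() for u,v in((326,290),(358,325),(362,265),(393,298))])
print('orange',[onz(P['scene'],u,v,.05).round(3)[:2].tolist() for u,v in((345,230),(373,198),(410,220),(380,254))])
print('flask',[onz(P['scene'],*S(*q),.03).round(3)[:2].tolist() for q in((230,90),(192,20))],'neck top',[onz(P['scene'],*S(224,5),.15).round(3)[:2].tolist()])
E
```

```text
covL scene [0.013 0.079 0.203] r 0.134 ang 1.063
covL side [0.008 0.079 0.205] r 0.138 ang 1.039
skirtL scene [-0.032  0.079  0.205] r 0.162 ang 0.827
skirtL side [-0.028  0.079  0.204] r 0.159 ang 0.838
tipR scene [ 0.011 -0.079  0.209] r 0.14 ang 1.074
tipR side [ 0.011 -0.079  0.215] r 0.146 ang 1.09
skirtR scene [-0.024 -0.079  0.176] r 0.136 ang 0.727
skirtR side [-0.024 -0.079  0.185] r 0.143 ang 0.769
hingeL scene [0.079 0.079 0.085] r 0.002 ang -2.209
hingeL side [0.08  0.079 0.094] r 0.008 ang 1.798
purple near [[0.422, 0.181], [0.314, 0.251], [0.35, 0.077], [0.245, 0.149]]
orange [[0.429, -0.023], [0.38, -0.165], [0.254, -0.117], [0.311, 0.026]]
flask [[0.609, -0.1], [0.682, -0.179]] neck top [[0.613, -0.112]]
```

```bash
cat >> h.py <<'E'
O,M=dock((.619,.070),.082)
def tool(tilt=0,yaw=0):  # dock frame: fingers down, tilted toward +x; jaws along dock y at yaw 0
    b=np.array([[0,-1,0],[-1,0,0],[0,0,-1]],float)   # columns tool x,y,z
    return M@R.from_euler('z',yaw,degrees=True).as_matrix()@R.from_euler('y',-tilt,degrees=True).as_matrix()@b
def rows(obs,targets):  # targets: (dock xyz, tilt, yaw)
    p=np.array(obs["position"]); Q=R.from_quat(obs["ee_rot"]).as_matrix()
    for X,t,y in targets:
        w=O+M@np.array(X); rv=np.degrees(R.from_matrix(Q.T@tool(t,y)).as_rotvec()); s=Q.T@(w-p)
        print([*rv.round(1).tolist(),*s.round(4).tolist()],'world',w.round(3))
def here(obs):
    x=M.T@(np.array(obs["position"])-O); print('clock',round(obs["clock"],2),'dock TCP',x.round(4),'F',np.round(obs["ft_force"],2)); return x
E
python3 - <<'E'
from h import *
from workcell import manip
o=manip.get_obs(); here(o)
rows(o,[([-.18,0,.25],30,0)])
E
```

```text
clock 0.1 dock TCP [-0.4299 -0.6132  0.2018] F [0.79 0.12 0.03]
[29.8, 4.8, 17.5, -0.5062, -0.4269, -0.0476] world [0.44  0.055 0.25 ]
```

>>> move_arm([
  [0,0,0,-0.2,-0.17,-0.048,0],
  [0,0,0,-0.3,-0.26,-0.048,0],
  [29.8,4.8,17.5,-0.506,-0.427,-0.048,0],
  [29.8,4.8,17.5,-0.506,-0.427,-0.048,0],
  [29.8,4.8,17.5,-0.506,-0.427,-0.048,0],
  [29.8,4.8,17.5,-0.506,-0.427,-0.048,0],
  [29.8,4.8,17.5,-0.506,-0.427,-0.048,0],
  [29.8,4.8,17.5,-0.506,-0.427,-0.048,0],
  [29.8,4.8,17.5,-0.506,-0.427,-0.048,0],
  [29.8,4.8,17.5,-0.506,-0.427,-0.048,0],
])

```text
clock: 1.1
position: [0.3865, -0.1549, 0.2338]
ee_rot: [0.711, -0.655, 0.172, -0.189]
ft_force: [-0.6, -1.0, -0.2]
grip_width: 0.002
```

```bash
python3 - <<'E'
from h import *
from workcell import manip
o=manip.get_obs(); here(o)
rows(o,[([-.18,0,.25],30,0)])
E
```

```text
clock 1.1 dock TCP [-0.2501 -0.2052  0.2338] F [-0.56 -0.99 -0.16]
[0.5, 0.2, 0.0, -0.2051, -0.069, 0.0211] world [0.44  0.055 0.25 ]
```

>>> move_arm([
  [0,0,0,-0.205,-0.069,0.021,0],
  [0,0,0,-0.205,-0.069,0.021,0],
  [0,0,0,-0.205,-0.069,0.021,0],
  [0,0,0,-0.205,-0.069,0.021,0],
  [0,0,0,-0.205,-0.069,0.021,0],
  [0,0,0,-0.205,-0.069,0.021,0],
  [0,0,0,-0.205,-0.069,0.021,0],
])

```text
clock: 1.8
position: [0.446, 0.058, 0.2488]
ee_rot: [0.714, -0.653, 0.169, -0.188]
ft_force: [0.2, -1.5, 0.4]
grip_width: -0.001
```

```bash
python3 - <<'E'
from h import *
from workcell import manip,cams
import pickle
o=manip.get_obs(); here(o)
p=cams.camera_params("wrist"); im=cams.camera("wrist"); pickle.dump(p,open("w1.pkl","wb")); cv2.imwrite("pics/wrist1.png",im[:,:,::-1])
print(p)
q=lambda X:proj(p,O+M@np.array(X))[0].round(0).tolist()
for k,X in dict(hinge=[-.09,.088,.11],postRcorner=[-.116,-.1,.094],postRin=[-.116,-.078,.094],baseFR=[-.12,-.1,.012],baseFL=[-.12,.1,.012],wallL=[-.112,.073,.062],wallR=[-.112,-.073,.062]).items(): print(k,q(X))
E
```

```text
clock 1.8 dock TCP [-0.1734  0.0022  0.2488] F [ 0.2  -1.53  0.41]
{'fx': 344.04986657209633, 'fy': 344.04986657209633, 'cx': 314.19060955062497, 'cy': 203.96294099906382, 'xyz': array([0.42350455, 0.05540786, 0.43257952]), 'rotation': array([ 0.08726536, -0.07682931, -0.67047155,  0.73276866])}
hinge [229.0, 174.0]
postRcorner [417.0, 205.0]
postRin [395.0, 205.0]
baseFR [398.0, 223.0]
baseFL [237.0, 222.0]
wallL [252.0, 207.0]
wallR [384.0, 208.0]
```

View pics/wrist1.png

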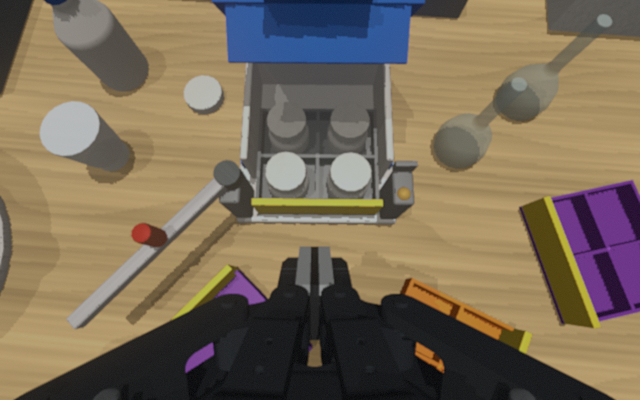

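The wrist view agrees with the pose: hinge at (228,174) against a predicted (229,174), wall top at (252–383,204). The detent is at (403,193) and the knob at (150,235). The dock pose is good to about 3 mm, so I'll descend in front of the yellow wall.

```bash
python3 - <<'E'
from h import *
from workcell import manip
o=manip.get_obs()
rows(o,[([-.155,0,.12],30,0),([-.145,0,.036],30,0)])
E
```

```text
[0.8, 0.4, 0.1, 0.0012, 0.0464, 0.1212] world [0.465 0.057 0.12 ]
[0.8, 0.4, 0.1, 0.0016, 0.0787, 0.1994] world [0.474 0.058 0.036]
```

>>> move_arm([
  [0.5,0,0,0.001,0.016,0.04,0],
  [0.8,0,0,0.001,0.031,0.08,0],
  [0.8,0,0,0.001,0.046,0.121,0],
  [0.8,0.4,0.1,0.001,0.058,0.15,0],
  [0.8,0.4,0.1,0.001,0.07,0.178,0],
  [0.8,0.4,0.1,0.001,0.079,0.199,0],
  [0.8,0.4,0.1,0.001,0.079,0.199,0],
  [0.8,0.4,0.1,0.001,0.079,0.199,0],
])

```text
clock: 2.65
position: [0.4751, 0.0543, 0.0615]
ee_rot: [0.713, -0.653, 0.179, -0.183]
ft_force: [1.2, -0.5, 0.3]
grip_width: 0.001
```

```bash
python3 - <<'E'
from h import *
from workcell import manip
o=manip.get_obs(); here(o)
rows(o,[([-.118,0,.036],30,0),([-.100,0,.036],30,0),([-.07,0,.036],30,0)])
E
```

```text
clock 2.65 dock TCP [-0.1447 -0.0039  0.0615] F [ 1.15 -0.53  0.33]
[0.3, -0.8, 0.6, -0.0043, -0.0106, 0.0354] world [0.501 0.06  0.036]
[0.3, -0.8, 0.6, -0.0042, -0.0262, 0.0443] world [0.519 0.062 0.036]
[0.3, -0.8, 0.6, -0.0042, -0.0523, 0.0591] world [0.549 0.064 0.036]
```

>>> move_arm([
  [0.3,-0.8,0.6,-0.004,0.006,0.026,0],
  [0.3,-0.8,0.6,-0.004,0.006,0.026,0],
  [0.3,-0.8,0.6,-0.004,0.003,0.026,0],
])

```text
clock: 2.95
position: [0.4844, 0.0581, 0.0369]
ee_rot: [0.71, -0.656, 0.174, -0.19]
ft_force: [-0.4, 0.1, 0.3]
grip_width: 0.001
```

```bash
python3 - <<'E'
from h import *
from workcell import manip
o=manip.get_obs(); here(o); print(np.round(o["joint_pos"],3))
rows(o,[([-.118,0,.036],30,0),([-.100,0,.036],30,0),([-.07,0,.036],30,0)])
E
```

```text
clock 2.95 dock TCP [-0.1352 -0.0008  0.0369] F [-0.36  0.12  0.34]
[ 1.061 -0.15  -1.26   2.41  -0.258  0.267 -1.493]
[0.1, 0.0, -0.2, -0.0009, -0.0144, 0.0094] world [0.501 0.06  0.036]
[0.1, 0.0, -0.2, -0.0009, -0.03, 0.0183] world [0.519 0.062 0.036]
[0.1, 0.0, -0.2, -0.001, -0.056, 0.0333] world [0.549 0.064 0.036]
```

>>> move_arm([
  [0,0,0,-0.001,-0.005,0.004,0],
  [0,0,0,-0.001,-0.01,0.007,0],
  [0,0,0,-0.001,-0.0145,0.0095,0],
  [0,0,0,-0.001,-0.018,0.0115,0],
  [0,0,0,-0.001,-0.0215,0.0135,0],
  [0,0,0,-0.001,-0.025,0.0155,0],
  [0,0,0,-0.001,-0.0285,0.0175,0],
  [0,0,0,-0.001,-0.032,0.0195,0],
  [0,0,0,-0.001,-0.0355,0.0215,0],
  [0,0,0,-0.001,-0.039,0.0235,0],
])

```text
clock: 3.95
position: [0.53, 0.0637, 0.0367]
ee_rot: [0.711, -0.654, 0.175, -0.189]
ft_force: [-7.1, -0.5, 7.3]
grip_width: 0.001
```

```bash
python3 - <<'E'
from h import *
from workcell import manip
o=manip.get_obs(); here(o); print(np.round(o["joint_pos"],3))
rows(o,[([-.08,0,.036],30,0),([-.07,0,.036],30,0),([-.067,0,.036],30,0)])
E
```

```text
clock 3.95 dock TCP [-0.0892  0.001   0.0367] F [-7.06 -0.54  7.27]
[ 1.004  0.13  -1.271  2.309  0.65   0.335 -2.289]
[0.1, -0.1, 0.1, 0.001, -0.0076, 0.0052] world [0.539 0.063 0.036]
[0.1, -0.1, 0.1, 0.0011, -0.0163, 0.0102] world [0.549 0.064 0.036]
[0.1, -0.1, 0.1, 0.0011, -0.0189, 0.0117] world [0.552 0.065 0.036]
```

>>> move_arm([
  [0,0,0,0.001,-0.0035,0.002,0],
  [0,0,0,0.001,-0.007,0.004,0],
  [0,0,0,0.001,-0.0095,0.0055,0],
  [0,0,0,0.001,-0.012,0.007,0],
  [0,0,0,0.001,-0.0145,0.0085,0],
])

```text
clock: 4.45
position: [0.5469, 0.0641, 0.0367]
ee_rot: [0.711, -0.654, 0.176, -0.189]
ft_force: [-9.2, -0.1, 9.0]
grip_width: -0.001
```

```bash
python3 - <<'E'
from h import *
from workcell import manip
o=manip.get_obs(); here(o); print(np.round(o["joint_pos"],3))
rows(o,[([-.07,0,.036],30,0),([-.067,0,.036],30,0)])
E
```

```text
clock 4.45 dock TCP [-0.0724  0.0001  0.0367] F [-9.15 -0.12  8.97]
[ 0.916  0.183 -1.194  2.273  0.746  0.362 -2.361]
[0.1, -0.1, 0.1, 0.0001, -0.0017, 0.0018] world [0.549 0.064 0.036]
[0.1, -0.1, 0.1, 0.0001, -0.0043, 0.0033] world [0.552 0.065 0.036]
```

>>> move_arm([
  [0,0,0,0,-0.002,0.0012,0],
  [0,0,0,0,-0.004,0.0024,0],
  [0,0,0,0,-0.006,0.0036,0],
])

```text
clock: 4.75
position: [0.5539, 0.0647, 0.0367]
ee_rot: [0.711, -0.654, 0.176, -0.189]
ft_force: [-9.9, -1.2, 10.4]
grip_width: 0.001
```

```bash
python3 - <<'E'
from h import *
from workcell import manip
o=manip.get_obs(); here(o)
E
```

```text
clock 4.75 dock TCP [-0.0653  0.0001  0.0367] F [-9.89 -1.23 10.39]
```

>>> move_arm([
  [0,0,0,0,-0.002,0.0012,0],
  [0,0,0,0,-0.0035,0.0021,0],
  [0,0,0,0,-0.0045,0.0027,0],
])

```text
clock: 5.05
position: [0.5592, 0.0652, 0.0367]
ee_rot: [0.711, -0.654, 0.176, -0.189]
ft_force: [-9.8, -0.6, 10.8]
grip_width: -0.003
```

```bash
python3 - <<'E'
from h import *
from workcell import manip,cams
o=manip.get_obs(); here(o)
b=cams.camera("side")[:,:,::-1]; cv2.imwrite("pics/side1.png",cv2.resize(b[150:340,190:390],None,fx=3.5,fy=3,interpolation=cv2.INTER_CUBIC))
E
```

```text
clock 5.05 dock TCP [-0.06    0.0001  0.0367] F [-9.79 -0.63 10.84]
```

View pics/side1.png

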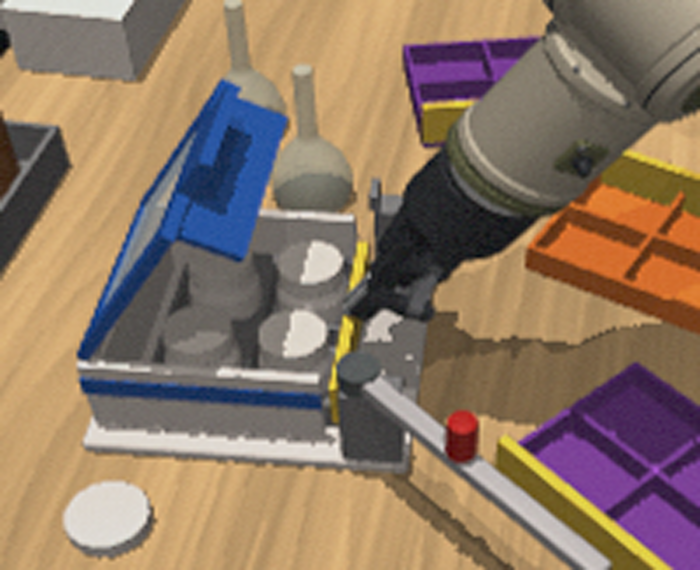

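The vessels are all standing and the yellow wall (side crop ≈(350,330)) has moved in. There is no stop contact yet (10 N is sliding friction), so I keep pushing.

>>> move_arm([
  [0,0,0,0,-0.001,0.0006,0],
  [0,0,0,0,-0.002,0.0012,0],
  [0,0,0,0,-0.003,0.0018,0],
])

```text
clock: 5.4
position: [0.5627, 0.0655, 0.0367]
ee_rot: [0.711, -0.654, 0.176, -0.189]
ft_force: [-9.4, -0.5, 11.4]
grip_width: 0.001
```

```bash
python3 - <<'E'
from h import *
from workcell import manip
o=manip.get_obs(); here(o)
E
```

```text
clock 5.4 dock TCP [-0.0565  0.0001  0.0367] F [-9.37 -0.46 11.4 ]
```

>>> move_arm([
  [0,0,0,0,-0.001,0.0006,0],
  [0,0,0,0,-0.002,0.0012,0],
  [0,0,0,0,-0.003,0.0018,0],
  [0,0,0,0,-0.004,0.0023,0],
])

```text
clock: 5.8
position: [0.5673, 0.0659, 0.0367]
ee_rot: [0.711, -0.654, 0.176, -0.189]
ft_force: [-10.0, -0.9, 10.5]
grip_width: 0.005
```

```bash
python3 - <<'E'
from h import *
from workcell import manip
o=manip.get_obs(); here(o)
E
```

```text
clock 5.8 dock TCP [-0.0519  0.0001  0.0367] F [-10.03  -0.9   10.46]
```

```bash
python3 - <<'E'
from h import *
from workcell import cams
for n in("scene","side"):
    p=cams.camera_params(n); im=cams.camera(n)[:,:,::-1].copy(); cv2.imwrite(f"pics/{n}2.png",im)
    h=cv2.cvtColor(im,cv2.COLOR_BGR2HSV); m=cv2.inRange(h,(22,120,70),(35,255,255))
    lo=proj(p,O+M@np.array([-.06,.073,.062]))[0]; hi=proj(p,O+M@np.array([-.06,-.073,.062]))[0]; print(n,'expected home top L,R',lo.round(1),hi.round(1))
    for i in range(int(hi[1])-6,int(lo[1])+8,3):
        c=np.where(m[i,int(lo[0])-20:int(hi[0])+25])[0]+int(lo[0])-20
        if len(c):
            x=[(M.T@(onz(p,u,i,.062)-O))[:2].round(3).tolist() for u in(c[0],c[-1]+1)]; print(i,c[0],c[-1],x)
E
```

```text
scene expected home top L,R [285.9 261.6] [299.5 220.2]
223 299 302 [[-0.061, -0.063], [-0.073, -0.065]]
226 298 301 [[-0.061, -0.052], [-0.073, -0.054]]
229 297 300 [[-0.061, -0.041], [-0.073, -0.043]]
232 296 299 [[-0.061, -0.03], [-0.073, -0.032]]
235 295 296 [[-0.061, -0.019], [-0.067, -0.02]]
244 292 294 [[-0.061, 0.013], [-0.069, 0.011]]
247 291 296 [[-0.061, 0.024], [-0.078, 0.02]]
250 291 295 [[-0.064, 0.033], [-0.077, 0.03]]
253 290 294 [[-0.064, 0.043], [-0.077, 0.04]]
256 289 291 [[-0.064, 0.054], [-0.072, 0.052]]
259 288 290 [[-0.063, 0.064], [-0.072, 0.062]]
262 287 289 [[-0.063, 0.074], [-0.072, 0.072]]
265 288 289 [[-0.069, 0.082], [-0.074, 0.081]]
268 289 289 [[-0.074, 0.091], [-0.077, 0.09]]
side expected home top L,R [280.  278.6] [288.9 229.5]
232 289 291 [[-0.061, -0.065], [-0.069, -0.065]]
235 288 290 [[-0.06, -0.055], [-0.068, -0.055]]
238 287 290 [[-0.059, -0.045], [-0.069, -0.046]]
241 287 289 [[-0.061, -0.035], [-0.068, -0.036]]
244 286 287 [[-0.059, -0.026], [-0.064, -0.026]]
256 284 288 [[-0.06, 0.01], [-0.071, 0.009]]
259 284 288 [[-0.061, 0.019], [-0.072, 0.018]]
262 283 288 [[-0.06, 0.028], [-0.074, 0.026]]
265 283 287 [[-0.061, 0.036], [-0.072, 0.035]]
268 282 287 [[-0.06, 0.044], [-0.074, 0.043]]
271 281 284 [[-0.059, 0.053], [-0.068, 0.052]]
274 281 285 [[-0.06, 0.061], [-0.071, 0.06]]
277 282 285 [[-0.064, 0.068], [-0.072, 0.068]]
280 282 285 [[-0.065, 0.076], [-0.074, 0.075]]
283 282 285 [[-0.066, 0.084], [-0.075, 0.083]]
```

```bash
python3 - <<'E'
from h import *
from workcell import cams
w=cams.camera("wrist")[:,:,::-1][0:400,170:470]
s=cv2.imread("pics/side2.png")[205:305,250:350]
w=cv2.resize(w,(450,600)); s=cv2.resize(s,None,fx=3.5,fy=3.5,interpolation=cv2.INTER_CUBIC)
o=np.zeros((600,800,3),np.uint8); o[:,:450]=w; o[:350,450:]=s; cv2.imwrite("pics/c2.png",o)
p=cams.camera_params("wrist"); print([ (k,((proj(p,O+M@np.array(k))[0]-[170,0])*1.5).round(0).tolist()) for k in((-.06,.0,.062),(-.06,0,.04),(-.052,0,.037),(-.065,.08,.085))])
E
```

```text
[((-0.06, 0.0, 0.062), [218.0, 379.0]), ((-0.06, 0, 0.04), [217.0, 386.0]), ((-0.052, 0, 0.037), [217.0, 364.0]), ((-0.065, 0.08, 0.085), [-90.0, 389.0])]
```

View pics/c2.png

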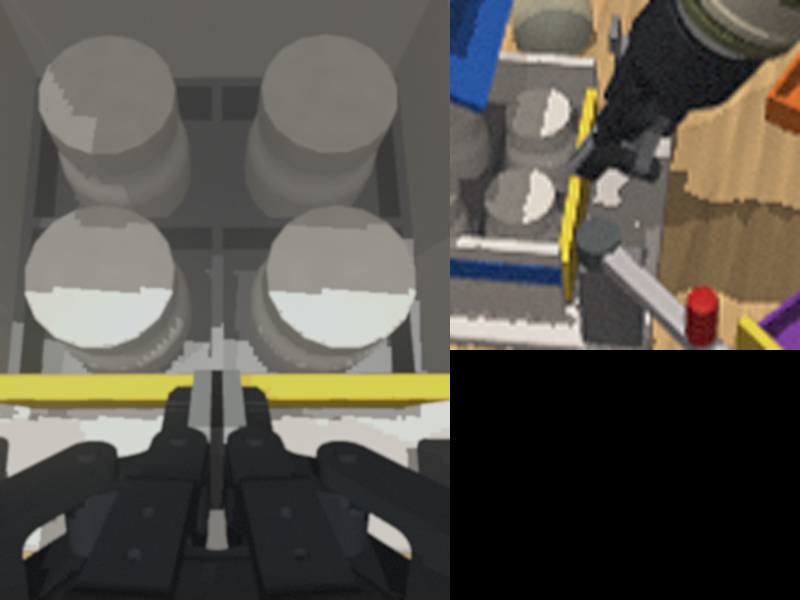

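The wrist view shows the tip at row 370, level with the wall top's back edge (375–402). Before pushing more, I cross-check where the fingertip and wall really are.

```bash
python3 - <<'E'
from h import *
from workcell import cams,manip
o=manip.get_obs(); here(o)
for n in("scene","side","wrist"):
    p=cams.camera_params(n); print(n,'tcp px',proj(p,np.array(o["position"]))[0].round(1), 'cam',M.T@(p["xyz"]-O))
p=cams.camera_params("side")
f=lambda x,y:(250+(x-450)/3.5,205+y/3.5)
print('tip',ony(p,*f(577,168),O,M,0.).round(3))
print('wall left end top/bottom',ony(p,*f(563,245),O,M,.073).round(3),ony(p,*f(571,298),O,M,.073).round(3), 'right end top', ony(p,*f(593,92),O,M,-.073).round(3))
w=cams.camera_params("wrist"); g=lambda x,y:(170+x/1.5,y/1.5)
for q in((100,375),(100,402),(350,375),(350,402)): print('wrist wall',q,(M.T@(onz(w,*g(*q),.062)-O)).round(3),(M.T@(onz(w,*g(*q),.012)-O)).round(3))
for q in((100,210),(340,210),(100,345),(340,345)): print('cap edge',q,(M.T@(onz(w,*g(*q),.074)-O)).round(3))
print('tip wrist y0..',ony(w,*g(205,372),O,M,.004))
E
```

```text
clock 5.95 dock TCP [-0.0518  0.0001  0.0367] F [-6.96 -0.54  9.26]
scene tcp px [290.6 244.5] cam [-0.32926857  0.73661151  1.22875811]
side tcp px [281.7 259.1] cam [-0.16549634  0.54234139  0.7327006 ]
wrist tcp px [314.7 242.2] cam [-0.0767699   0.00074947  0.22024674]
tip [-0.064  0.     0.061]
wall left end top/bottom [-0.066  0.073  0.076] [-0.068  0.073  0.019] right end top [-0.065 -0.073  0.056]
wrist wall (100, 375) [-0.059  0.036  0.062] [-0.053  0.047  0.012]
wrist wall (100, 402) [-0.067  0.036  0.062] [-0.064  0.047  0.012]
wrist wall (350, 375) [-0.059 -0.04   0.062] [-0.053 -0.054  0.012]
wrist wall (350, 402) [-0.067 -0.04   0.062] [-0.064 -0.053  0.012]
cap edge (100, 210) [-0.01   0.036  0.074]
cap edge (340, 210) [-0.01  -0.038  0.074]
cap edge (100, 345) [-0.052  0.034  0.074]
cap edge (340, 345) [-0.052 -0.035  0.074]
tip wrist y0.. [-0.05716653  0.004       0.05586802]
```

The rack is about 5–7 mm short of home (wall front ≈ −66 against −60), so I keep pushing in 1 mm steps until the force rises.

>>> move_arm([
  [0,0,0,0,-0.001,0.0006,0],
  [0,0,0,0,-0.002,0.0012,0],
  [0,0,0,0,-0.003,0.0018,0],
  [0,0,0,0,-0.004,0.0023,0],
])

```text
clock: 6.35
position: [0.5719, 0.0663, 0.0367]
ee_rot: [0.711, -0.654, 0.176, -0.189]
ft_force: [-9.9, -1.5, 11.0]
grip_width: -0.001
```

```bash
python3 - <<'E'
from h import *
from workcell import manip
o=manip.get_obs(); here(o); print(np.round(o["joint_pos"],2))
E
```

```text
clock 6.35 dock TCP [-0.0473  0.0002  0.0367] F [-9.9  -1.5  10.95]
[ 0.82  0.25 -1.12  2.22  0.84  0.4  -2.42]
```

>>> move_arm([
  [0,0,0,0,-0.001,0.0006,0],
  [0,0,0,0,-0.002,0.0012,0],
  [0,0,0,0,-0.003,0.0018,0],
])

```text
clock: 6.65
position: [0.5745, 0.0665, 0.0362]
ee_rot: [0.711, -0.654, 0.176, -0.189]
ft_force: [-31.4, -3.0, 31.5]
grip_width: -0.004
```

```bash
cat > y.py <<'E'
from h import *
from workcell import manip,cams
o=manip.get_obs(); here(o); print(np.round(o["joint_pos"],2))
for n in("scene","side"):
    p=cams.camera_params(n); im=cams.camera(n)[:,:,::-1].copy()
    h=cv2.cvtColor(im,cv2.COLOR_BGR2HSV); m=cv2.inRange(h,(22,120,70),(35,255,255))
    lo=proj(p,O+M@np.array([-.06,.073,.062]))[0]; hi=proj(p,O+M@np.array([-.06,-.073,.062]))[0]; r=[]
    for i in range(int(hi[1])+4,int(lo[1])-1):
        c=np.where(m[i,int(lo[0])-20:int(hi[0])+25])[0]+int(lo[0])-20
        if len(c): r.append((M.T@(onz(p,c[0],i,.062)-O))[:2])
    r=np.array(r); print(n,'wall back edge x',np.median(r[:,0]).round(4),'slope',np.polyfit(r[:,1],r[:,0],1).round(4))
E
python3 y.py
```

```text
clock 6.65 dock TCP [-0.0446  0.0001  0.0362] F [-31.43  -3.03  31.5 ]
[ 0.81  0.26 -1.11  2.21  0.85  0.41 -2.43]
scene wall back edge x -0.0555 slope [ 0.0024 -0.0556]
side wall back edge x -0.0535 slope [-0.0223 -0.054 ]
```

Force jumped to 31 N at the back stop and the wall front is at about −60, so the rack is home. Now I retreat and go above and behind the cover.

```bash
python3 - <<'E'
from h import *
from workcell import manip
o=manip.get_obs()
rows(o,[([-.06,0,.037],30,0),([-.11,0,.05],30,0),([-.15,0,.2],30,0),([-.15,0,.36],0,0),([.07,0,.36],0,0)])
E
```

```text
[0.1, -0.2, 0.1, 0.0002, 0.0129, -0.0083] world [0.559 0.065 0.037]
[0.1, -0.2, 0.1, 0.0002, 0.0498, -0.0445] world [0.509 0.061 0.05 ]
[0.1, -0.2, 0.1, 0.0007, 0.0098, -0.1945] world [0.47  0.058 0.2  ]
[-29.9, -0.2, 0.1, 0.0012, -0.0698, -0.3332] world [0.47  0.058 0.36 ]
[-29.9, -0.2, 0.1, 0.0014, -0.2606, -0.2237] world [0.689 0.076 0.36 ]
```

>>> move_arm([
  [0,0,0,0,0.013,-0.008,0],
  [0,0,0,0,0.05,-0.044,0],
  [0,0,0,0,0.04,-0.08,0],
  [0,0,0,0,0.025,-0.13,0],
  [0,0,0,0,0.01,-0.1945,0],
  [-10,0,0,0.001,-0.01,-0.24,0],
  [-20,0,0,0.001,-0.04,-0.29,0],
  [-29.9,-0.2,0.1,0.001,-0.07,-0.333,0],
  [-29.9,-0.2,0.1,0.001,-0.07,-0.333,0],
  [-29.9,-0.2,0.1,0.001,-0.07,-0.333,0],
])

```text
clock: 7.75
position: [0.4801, 0.0546, 0.2667]
ee_rot: [0.735, -0.678, -0.006, -0.001]
ft_force: [0.8, -0.4, 0.1]
grip_width: 0.003
```

```bash
python3 y.py; python3 - <<'E'
from h import *
from workcell import manip
o=manip.get_obs()
rows(o,[([-.15,0,.36],0,0),([.07,0,.36],0,0)])
E
```

```text
clock 7.75 dock TCP [-0.1397 -0.004   0.2667] F [ 0.79 -0.39  0.1 ]
[ 0.87  0.08 -1.11  1.67  0.06  1.44 -1.73]
scene wall back edge x -0.0555 slope [ 0.0023 -0.0556]
side wall back edge x -0.0536 slope [-0.0236 -0.054 ]
[-0.3, 0.4, 0.1, -0.0019, 0.0126, -0.088] world [0.47  0.058 0.36 ]
[-0.3, 0.4, 0.1, -0.0016, -0.2074, -0.0867] world [0.689 0.076 0.36 ]
```

>>> move_arm([
  [0,0,0,-0.002,0.01,-0.045,0],
  [0,0,0,-0.002,0.01,-0.088,0],
  [0,0,0,-0.002,-0.04,-0.088,0],
  [0,0,0,-0.002,-0.09,-0.087,0],
  [0,0,0,-0.002,-0.14,-0.087,0],
  [0,0,0,-0.002,-0.19,-0.087,0],
  [0,0,0,-0.002,-0.207,-0.087,0],
  [0,0,0,-0.002,-0.207,-0.087,0],
  [0,0,0,-0.002,-0.207,-0.087,0],
])

```text
clock: 8.75
position: [0.6859, 0.0771, 0.3532]
ee_rot: [0.736, -0.676, -0.001, -0.001]
ft_force: [-0.9, 0.9, 0.0]
grip_width: 0.001
```

```bash
python3 - <<'E'
from h import *
from workcell import manip,cams
o=manip.get_obs();here(o); print(np.round(o["joint_pos"],2))
rows(o,[([.045,0,.24],0,0)])
s=cams.camera("side")[:,:,::-1]; cv2.imwrite("pics/side3.png",cv2.resize(s[100:340,180:440],None,fx=2.4,fy=2.4))
E
```

```text
clock 8.75 dock TCP [0.0673 0.0016 0.3532] F [-0.93  0.85  0.04]
[ 0.34  0.64 -1.02  0.92  0.54  1.81 -1.92]
[0.0, 0.2, 0.2, 0.002, 0.0222, 0.1132] world [0.664 0.074 0.24 ]
```

View pics/side3.png

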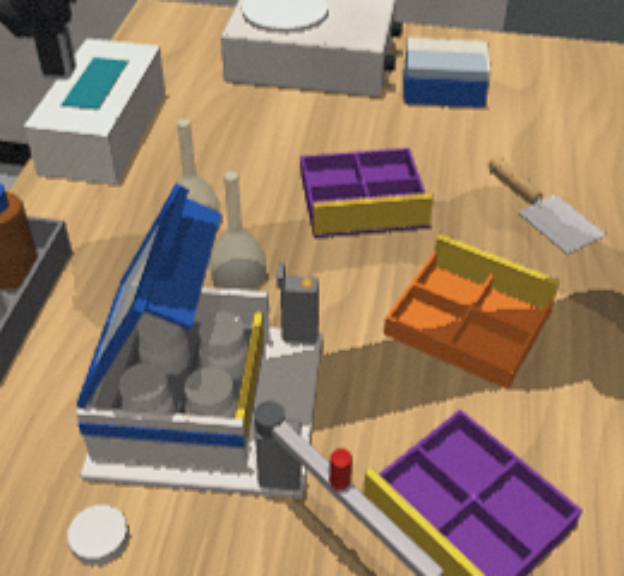

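The side view shows the rack home with four vessels standing. The cover is still open at crop (170,260), and the keeper and detent are unchanged. I descend onto the cover's outer face.

```bash
python3 - <<'E'
from h import *
from workcell import manip
o=manip.get_obs()
rows(o,[([.035,0,.26],0,0),([.028,0,.24],0,0),([.028,0,.215],0,0)])
E
```

```text
[-0.1, 0.2, 0.2, 0.0016, 0.0319, 0.0943] world [0.654 0.073 0.26 ]
[-0.1, 0.2, 0.2, 0.0017, 0.0389, 0.1143] world [0.647 0.072 0.24 ]
[-0.1, 0.2, 0.2, 0.0018, 0.0389, 0.1393] world [0.647 0.072 0.215]
```

>>> move_arm([
  [0,0,0,0.002,0.01,0.035,0],
  [0,0,0,0.002,0.02,0.065,0],
  [0,0,0,0.002,0.032,0.095,0],
  [0,0,0,0.002,0.039,0.114,0],
  [0,0,0,0.002,0.039,0.119,0],
  [0,0,0,0.002,0.039,0.124,0],
  [0,0,0,0.002,0.039,0.128,0],
])

```text
clock: 9.5
position: [0.6479, 0.0721, 0.2275]
ee_rot: [0.736, -0.677, -0.0, -0.003]
ft_force: [-0.6, -0.6, 0.4]
grip_width: -0.0
```

```bash
python3 - <<'E'
from h import *
from workcell import manip
o=manip.get_obs(); here(o)
rows(o,[([.028,0,.215],0,0)])
E
```

```text
clock 9.5 dock TCP [ 0.029  -0.0003  0.2275] F [-0.59 -0.58  0.43]
[-0.2, 0.2, 0.1, -0.0002, 0.001, 0.0125] world [0.647 0.072 0.215]
```

>>> move_arm([
  [0,0,0,0,0.001,0.003,0],
  [0,0,0,0,0.001,0.006,0],
  [0,0,0,0,0.001,0.009,0],
  [0,0,0,0,0.001,0.012,0],
  [0,0,0,0,0.001,0.015,0],
])

```text
clock: 10.0
position: [0.6465, 0.0725, 0.2111]
ee_rot: [0.736, -0.676, -0.001, -0.002]
ft_force: [0.5, 0.5, 0.8]
grip_width: 0.001
```

```bash
python3 - <<'E'
from h import *
from workcell import manip
o=manip.get_obs(); here(o)
E
```

```text
clock 10.0 dock TCP [2.760e-02 2.000e-04 2.111e-01] F [0.52 0.48 0.78]
```

>>> move_arm([
  [0,0,0,0,0,0.003,0],
  [0,0,0,0,0,0.006,0],
  [0,0,0,0,0,0.009,0],
  [0,0,0,0,0,0.012,0],
])

```text
clock: 10.4
position: [0.6465, 0.0724, 0.1991]
ee_rot: [0.736, -0.677, -0.001, -0.002]
ft_force: [0.3, -0.2, 0.8]
grip_width: 0.005
```

```bash
python3 - <<'E'
from h import *
from workcell import manip
o=manip.get_obs(); here(o)
E
```

```text
clock 10.4 dock TCP [0.0276 0.0002 0.1991] F [ 0.28 -0.16  0.79]
```

```bash
python3 - <<'E'
from h import *
from workcell import cams,manip
o=manip.get_obs()
w=cams.camera("wrist")[:,:,::-1]; s=cams.camera("side")[:,:,::-1]
p=cams.camera_params("side"); print('tcp side px',proj(p,o["position"]).round(1))
a=cv2.resize(w[:,120:520],(400,400)); b=cv2.resize(s[130:330,180:380],(400,400),interpolation=cv2.INTER_CUBIC)
cv2.imwrite("pics/c3.png",np.hstack([a,b]))
pw=cams.camera_params("wrist"); print('wrist tcp',proj(pw,o["position"])-[120,0])
E
```

```text
tcp side px [[240.  207.4]]
wrist tcp [[194.63769901 241.581054  ]]
```

View pics/c3.png

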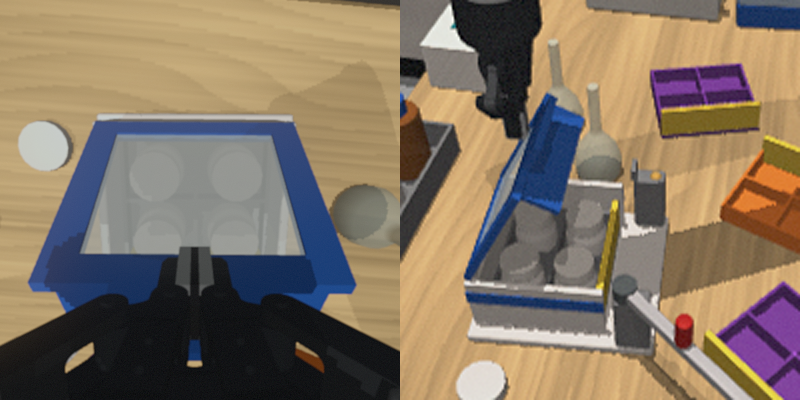

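```bash
python3 - <<'E'
from h import *
from workcell import cams,manip
o=manip.get_obs(); here(o)
p=cams.camera_params("wrist"); print('cam dock',M.T@(p["xyz"]-O))
def pt(uL,uR,v,W):
    d=p["fx"]*W/(uR-uL); c=np.array([((uL+uR)/2-p["cx"])*d/p["fx"],-(v-p["cy"])*d/p["fy"],-d]); return M.T@(p["xyz"]+rot(p)@c-O)
for nm,a in dict(front=(150,475,286,.158),back=(217,411,124,.158)).items():
    x=pt(*a); r=x-[.078,0,.086]; print(nm,x.round(4),'r',np.hypot(r[0],r[2]).round(3),'ang',np.arctan2(r[2],-r[0]).round(3))
E
```

```text
clock 10.5 dock TCP [2.740e-02 1.000e-04 1.988e-01] F [-0.36  0.47 -0.63]
cam dock [ 9.70029515e-02 -2.73394095e-04  3.70662752e-01]
front [0.0131 0.0011 0.2206] r 0.149 ang 1.122
back [0.0835 0.0012 0.0833] r 0.006 ang -2.684
```

The wrist view gives the cover's front edge at dock (13, 221) mm, so the cover is at 1.07 rad and the tip is only about 4 mm from its face. I follow the hinge arc from here.

```bash
cat >> h.py <<'E'
def arc(th,r=.132,b=0.): return [.078-r*np.cos(th)+(.008+b)*np.sin(th),0,.086+r*np.sin(th)+(.008+b)*np.cos(th)]
E
python3 - <<'E'
from h import *
from workcell import manip
o=manip.get_obs()
rows(o,[(arc(t),0,0) for t in (1.12,1.09,1.06,1.03,1.0,.97,.94,.91,.88)])
E
```

```text
[-0.1, 0.3, 0.2, 0.0001, -0.0003, -0.0095] world [0.647 0.072 0.208]
[-0.1, 0.3, 0.2, 0.0001, 0.0033, -0.0079] world [0.643 0.072 0.207]
[-0.1, 0.3, 0.2, 0.0001, 0.0069, -0.0063] world [0.639 0.072 0.205]
[-0.1, 0.3, 0.2, 0.0001, 0.0105, -0.0045] world [0.636 0.071 0.203]
[-0.1, 0.3, 0.2, 0.0001, 0.014, -0.0026] world [0.632 0.071 0.201]
[-0.1, 0.3, 0.2, 0.0001, 0.0174, -0.0006] world [0.629 0.071 0.199]
[-0.1, 0.3, 0.2, 0.0001, 0.0208, 0.0015] world [0.626 0.071 0.197]
[-0.1, 0.3, 0.2, 0.0001, 0.0241, 0.0036] world [0.622 0.07  0.195]
[-0.1, 0.3, 0.2, 0.0001, 0.0273, 0.0059] world [0.619 0.07  0.193]
```

>>> move_arm([
  [0,0,0,0,0,-0.0095,0],
  [0,0,0,0,0.003,-0.008,0],
  [0,0,0,0,0.007,-0.006,0],
  [0,0,0,0,0.0105,-0.0045,0],
  [0,0,0,0,0.014,-0.0026,0],
])

```text
clock: 11.0
position: [0.6324, 0.0714, 0.2019]
ee_rot: [0.736, -0.676, -0.001, -0.003]
ft_force: [0.7, 0.0, 2.5]
grip_width: -0.001
```

```bash
python3 - <<'E'
from h import *
from workcell import manip
o=manip.get_obs(); here(o)
rows(o,[(arc(t),0,0) for t in (.96,.92,.88,.84,.8,.76,.72,.68)])
E
```

```text
clock 11.0 dock TCP [0.0134 0.0003 0.2019] F [0.73 0.02 2.51]
[-0.1, 0.3, 0.2, 0.0003, 0.0046, 0.0032] world [0.628 0.071 0.199]
[-0.1, 0.3, 0.2, 0.0003, 0.009, 0.0061] world [0.623 0.07  0.196]
[-0.1, 0.3, 0.2, 0.0003, 0.0134, 0.0091] world [0.619 0.07  0.193]
[-0.1, 0.3, 0.2, 0.0003, 0.0176, 0.0123] world [0.615 0.07  0.19 ]
[-0.1, 0.3, 0.2, 0.0003, 0.0217, 0.0156] world [0.611 0.069 0.186]
[-0.1, 0.3, 0.2, 0.0003, 0.0256, 0.0191] world [0.607 0.069 0.183]
[-0.1, 0.3, 0.2, 0.0003, 0.0294, 0.0228] world [0.603 0.069 0.179]
[-0.1, 0.3, 0.2, 0.0003, 0.0331, 0.0266] world [0.599 0.068 0.175]
```

Contact shows about 2.5 N, so I keep following the arc.

>>> move_arm([
  [0,0,0,0,0.0046,0.0032,0],
  [0,0,0,0,0.009,0.006,0],
  [0,0,0,0,0.0134,0.009,0],
  [0,0,0,0,0.0176,0.0123,0],
])

```text
clock: 11.4
position: [0.6146, 0.0697, 0.1893]
ee_rot: [0.736, -0.677, -0.001, -0.002]
ft_force: [1.0, -0.4, 1.7]
grip_width: -0.004
```

```bash
cat > cov.py <<'E'
from h import *
from workcell import manip,cams
import sys
o=manip.get_obs(); here(o)
p=cams.camera_params("wrist"); im=cams.camera("wrist")[:,:,::-1].copy(); cv2.imwrite("pics/wl.png",im)
h=cv2.cvtColor(im,cv2.COLOR_BGR2HSV); m=cv2.inRange(h,(105,140,40),(125,255,255))
best=None
for v in range(100,340):
    c=np.where(m[v])[0]
    c=c[(c>60)&(c<600)]
    if len(c)>10 and (best is None or c[-1]-c[0]>best[2]-best[1]): best=(v,c[0],c[-1])
v,uL,uR=best; print('widest row',best)
d=p["fx"]*.158/(uR+1-uL); c=np.array([((uL+uR)/2-p["cx"])*d/p["fx"],-(v-p["cy"])*d/p["fy"],-d]); x=M.T@(p["xyz"]+rot(p)@c-O); r=x-[.078,0,.086]
print('front edge',x.round(3),'r',np.hypot(r[0],r[2]).round(3),'theta',(np.arctan2(r[2],-r[0])-.053).round(3))
ts=[float(t) for t in sys.argv[1:]]
rows(o,[(arc(t),0,0) for t in ts])
E
python3 cov.py .8 .76 .72 .68 .64 .6 .56 .52 .48
```

```text
clock 11.4 dock TCP [-4.400e-03  1.000e-04  1.893e-01] F [ 0.99 -0.39  1.74]
widest row (260, np.int64(149), np.int64(474))
front edge [-0.006  0.002  0.208] r 0.148 theta 0.913
[-0.1, 0.3, 0.2, 0.0001, 0.0038, 0.003] world [0.611 0.069 0.186]
[-0.1, 0.3, 0.2, 0.0001, 0.0078, 0.0066] world [0.607 0.069 0.183]
[-0.1, 0.3, 0.2, 0.0001, 0.0116, 0.0102] world [0.603 0.069 0.179]
[-0.1, 0.3, 0.2, 0.0001, 0.0152, 0.0141] world [0.599 0.068 0.175]
[-0.1, 0.3, 0.2, 0.0001, 0.0187, 0.018] world [0.596 0.068 0.171]
[-0.1, 0.3, 0.2, 0.0001, 0.0221, 0.0221] world [0.593 0.068 0.167]
[-0.1, 0.3, 0.2, 0.0001, 0.0252, 0.0264] world [0.59  0.068 0.163]
[-0.1, 0.3, 0.2, 0.0001, 0.0282, 0.0307] world [0.587 0.067 0.159]
[-0.1, 0.3, 0.2, 0.0001, 0.0311, 0.0352] world [0.584 0.067 0.154]
```

>>> move_arm([
  [0,0,0,0,0.004,0.003,0],
  [0,0,0,0,0.008,0.0065,0],
  [0,0,0,0,0.0116,0.01,0],
  [0,0,0,0,0.0152,0.014,0],
  [0,0,0,0,0.0187,0.018,0],
  [0,0,0,0,0.022,0.022,0],
  [0,0,0,0,0.025,0.0264,0],
  [0,0,0,0,0.028,0.0307,0],
  [0,0,0,0,0.031,0.0352,0],
])

```text
clock: 12.35
position: [0.5839, 0.0673, 0.1539]
ee_rot: [0.736, -0.677, -0.001, -0.002]
ft_force: [-0.2, 0.4, 2.0]
grip_width: -0.0
```

```bash
python3 cov.py .44 .4 .36 .32 .28 .24 .2 .16
```

```text
clock 12.35 dock TCP [-0.0352  0.0002  0.1539] F [-0.18  0.4   2.01]
widest row (265, np.int64(144), np.int64(479))
front edge [-0.037  0.002  0.178] r 0.147 theta 0.62
[-0.1, 0.3, 0.2, 0.0002, 0.0028, 0.0044] world [0.581 0.067 0.149]
[-0.1, 0.3, 0.2, 0.0002, 0.0053, 0.0091] world [0.579 0.067 0.145]
[-0.1, 0.3, 0.2, 0.0003, 0.0075, 0.0139] world [0.576 0.067 0.14 ]
[-0.1, 0.3, 0.2, 0.0003, 0.0096, 0.0187] world [0.574 0.066 0.135]
[-0.1, 0.3, 0.2, 0.0003, 0.0115, 0.0237] world [0.573 0.066 0.13 ]
[-0.1, 0.3, 0.2, 0.0003, 0.0131, 0.0287] world [0.571 0.066 0.125]
[-0.1, 0.3, 0.2, 0.0003, 0.0146, 0.0338] world [0.569 0.066 0.12 ]
[-0.1, 0.3, 0.2, 0.0003, 0.0159, 0.0389] world [0.568 0.066 0.115]
```

The cover is at 0.62 rad and follows smoothly at about 2 N. The contact point sits about 18 mm behind the TCP. I keep lowering.

>>> move_arm([
  [0,0,0,0,0.003,0.0044,0],
  [0,0,0,0,0.0053,0.009,0],
  [0,0,0,0,0.0075,0.0139,0],
  [0,0,0,0,0.0096,0.0187,0],
  [0,0,0,0,0.0115,0.0237,0],
  [0,0,0,0,0.013,0.0287,0],
  [0,0,0,0,0.0146,0.0338,0],
])

```text
clock: 13.1
position: [0.5695, 0.0663, 0.12]
ee_rot: [0.736, -0.677, -0.001, -0.002]
ft_force: [-0.4, -0.1, 2.0]
grip_width: -0.003
```

```bash
python3 cov.py .17 .14 .11 .08 .05 .02 0 -.03 -.06
```

```text
clock 13.1 dock TCP [-0.0496  0.0004  0.12  ] F [-0.45 -0.08  2.02]
widest row (277, np.int64(142), np.int64(482))
front edge [-0.056  0.002  0.148] r 0.147 theta 0.378
[-0.1, 0.3, 0.2, 0.0004, 0.0011, 0.0038] world [0.568 0.066 0.116]
[-0.1, 0.3, 0.2, 0.0004, 0.002, 0.0076] world [0.568 0.066 0.112]
[-0.1, 0.3, 0.2, 0.0004, 0.0027, 0.0115] world [0.567 0.066 0.108]
[-0.1, 0.3, 0.2, 0.0004, 0.0033, 0.0155] world [0.566 0.066 0.105]
[-0.1, 0.3, 0.2, 0.0004, 0.0038, 0.0194] world [0.566 0.066 0.101]
[-0.1, 0.3, 0.2, 0.0005, 0.0042, 0.0233] world [0.565 0.066 0.097]
[-0.1, 0.3, 0.2, 0.0005, 0.0044, 0.026] world [0.565 0.066 0.094]
[-0.1, 0.3, 0.2, 0.0005, 0.0046, 0.0299] world [0.565 0.066 0.09 ]
[-0.1, 0.3, 0.2, 0.0005, 0.0047, 0.0339] world [0.565 0.066 0.086]
```

>>> move_arm([
  [0,0,0,0,0.001,0.0038,0],
  [0,0,0,0,0.002,0.0076,0],
  [0,0,0,0,0.003,0.0115,0],
  [0,0,0,0,0.004,0.015,0],
  [0,0,0,0,0.005,0.0185,0],
  [0,0,0,0,0.006,0.022,0],
  [0,0,0,0,0.007,0.025,0],
  [0,0,0,0,0.008,0.028,0],
])

```text
clock: 13.95
position: [0.5619, 0.0658, 0.0923]
ee_rot: [0.736, -0.677, -0.001, -0.003]
ft_force: [0.6, -0.3, 1.5]
grip_width: 0.001
```

```bash
python3 cov.py
```

```text
clock 13.95 dock TCP [-0.0572  0.0004  0.0923] F [ 0.61 -0.35  1.49]
widest row (100, np.int64(135), np.int64(491))
front edge [0.015 0.001 0.105] r 0.066 theta 0.243
```

>>> move_arm([
  [0,0,0,0,0.001,0.0025,0],
  [0,0,0,0,0.001,0.005,0],
  [0,0,0,0,0.001,0.0075,0],
  [0,0,0,0,0.001,0.01,0],
  [0,0,0,0,0.001,0.012,0],
  [0,0,0,0,0.001,0.014,0],
])

```text
clock: 14.6
position: [0.5607, 0.0658, 0.0782]
ee_rot: [0.736, -0.677, -0.001, -0.002]
ft_force: [-0.9, -0.2, 1.6]
grip_width: 0.001
```

```bash
python3 - <<'E'
from h import *
from workcell import manip,cams
o=manip.get_obs(); here(o)
w=cams.camera("wrist")[:,:,::-1]; s=cams.camera("side")[:,:,::-1]
a=cv2.resize(w[:,120:520],(400,400)); b=cv2.resize(s[150:350,180:380],(400,400),interpolation=cv2.INTER_CUBIC)
cv2.imwrite("pics/c4.png",np.hstack([a,b]))
E
```

```text
clock 14.6 dock TCP [-0.0585  0.0006  0.0782] F [-0.86 -0.25  1.63]
```

View pics/c4.png

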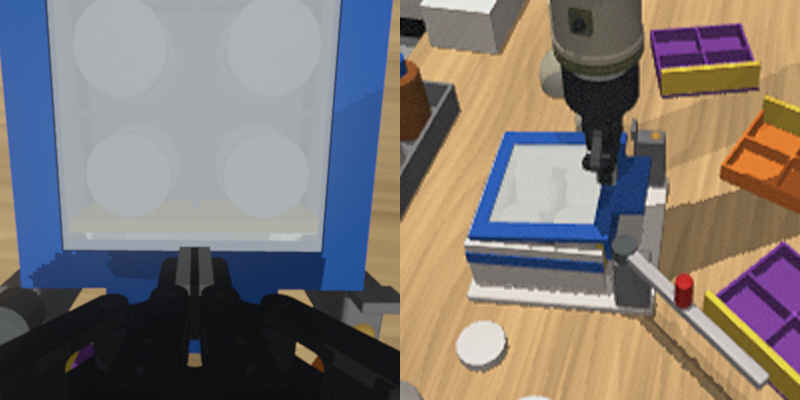

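The cover is almost flat: side crop (550,190), with a small gap at the front left (600,245). I finish at 10 mm/s until the force rises.

>>> move_arm([
  [0,0,0,0,0,0.0012,0],
  [0,0,0,0,0,0.0024,0],
  [0,0,0,0,0,0.0036,0],
  [0,0,0,0,0,0.0048,0],
  [0,0,0,0,0,0.006,0],
])

```text
clock: 15.2
position: [0.5608, 0.0658, 0.0723]
ee_rot: [0.736, -0.677, -0.001, -0.002]
ft_force: [-1.6, 0.6, 1.8]
grip_width: -0.003
```

```bash
python3 - <<'E'
from h import *
from workcell import manip,cams
here(manip.get_obs())
E
```

```text
clock 15.2 dock TCP [-0.0584  0.0005  0.0723] F [-1.64  0.59  1.77]
```

>>> move_arm([
  [0,0,0,0,0,0.001,0],
  [0,0,0,0,0,0.002,0],
  [0,0,0,0,0,0.003,0],
  [0,0,0,0,0,0.004,0],
])

```text
clock: 15.6
position: [0.5608, 0.0658, 0.0684]
ee_rot: [0.736, -0.677, -0.001, -0.002]
ft_force: [-1.1, -0.8, 1.7]
grip_width: -0.0
```

```bash
python3 - <<'E'
from h import *
from workcell import manip,cams
here(manip.get_obs())
E
```

```text
clock 15.6 dock TCP [-0.0584  0.0006  0.0684] F [-1.1  -0.83  1.71]
```

>>> move_arm([
  [0,0,0,0,0,0.001,0],
  [0,0,0,0,0,0.002,0],
  [0,0,0,0,0,0.003,0],
])

```text
clock: 15.9
position: [0.5608, 0.0658, 0.0654]
ee_rot: [0.736, -0.677, -0.001, -0.002]
ft_force: [-1.4, -0.3, 3.8]
grip_width: 0.003
```

```bash
python3 - <<'E'
from h import *
from workcell import manip,cams
here(manip.get_obs())
E
```

```text
clock 15.9 dock TCP [-0.0584  0.0006  0.0654] F [-1.44 -0.3   3.75]
```

>>> move_arm([
  [0,0,0,0,0,0.0005,0],
  [0,0,0,0,0,0.001,0],
  [0,0,0,0,0,0.001,0],
])

```text
clock: 16.2
position: [0.5608, 0.0658, 0.0652]
ee_rot: [0.736, -0.677, -0.001, -0.002]
ft_force: [-5.3, -2.2, 10.8]
grip_width: -0.0
```

```bash
python3 - <<'E'
from h import *
from workcell import manip,cams
o=manip.get_obs();here(o)
rows(o,[([-.0584,0,.13],0,0),([-.0584,0,.25],0,0)])
E
```

```text
clock 16.2 dock TCP [-0.0583  0.0006  0.0652] F [-5.32 -2.23 10.81]
[-0.1, 0.2, 0.2, 0.0003, -0.0001, -0.0648] world [0.561 0.065 0.13 ]
[-0.1, 0.2, 0.2, -0.0002, -0.0003, -0.1848] world [0.561 0.065 0.25 ]
```

The cover is flat, with firm contact at 10.8 N and the tip at z ≈ 94. The true fingertip is about 29 mm short of the reported TCP when shut. Next I rise and move to the keeper knob's far side.

```bash
cat >> h.py <<'E'
def kp(phi,d,z,r=.088):   # finger behind knob (on the opening side) by d
    return [-.09-r*np.sin(phi)-d*np.cos(phi), .088-r*np.cos(phi)+d*np.sin(phi), z]
E
python3 - <<'E'
from h import *
from workcell import manip,cams
o=manip.get_obs();here(o)
rows(o,[([-.0584,0,.2],0,-30),([-.1,.1,.22],0,-70)])
rows(o,[(kp(2.306,.035,.2),0,-132),])
E
```

```text
clock 16.2 dock TCP [-0.0583  0.0006  0.0652] F [-5.32 -2.23 10.81]
[-0.0, 0.3, 30.2, 0.0, -0.0002, -0.1348] world [0.561 0.065 0.2  ]
[0.0, 0.3, 70.2, -0.1002, 0.0411, -0.1545] world [0.511 0.161 0.22 ]
[0.2, 0.2, 132.2, -0.1732, 0.0727, -0.1342] world [0.473 0.232 0.2  ]
```

>>> move_arm([
  [0,0,0,0,0,-0.02,0],
  [0,0,0,0,0,-0.06,0],
  [0,0,0,0,0,-0.1,0],
  [0,0,8,0,0,-0.14,0],
  [0,0,16,-0.03,0.012,-0.155,0],
  [0,0,24,-0.06,0.025,-0.155,0],
  [0,0,32,-0.1,0.04,-0.155,0],
  [0,0,40,-0.14,0.057,-0.155,0],
  [0,0,48,-0.173,0.073,-0.145,0],
  [0,0,56,-0.173,0.073,-0.135,0],
])

```text
clock: 17.2
position: [0.4993, 0.1697, 0.1844]
ee_rot: [-0.506, 0.861, -0.008, -0.036]
ft_force: [0.3, -0.3, -1.4]
grip_width: 0.003
```

```bash
python3 - <<'E'
from h import *
from workcell import manip,cams
o=manip.get_obs();here(o); print(np.round(o["joint_pos"],2))
rows(o,[(kp(2.306,.035,.2),0,-132),])
E
```

```text
clock 17.2 dock TCP [-0.1111  0.1092  0.1844] F [ 0.26 -0.34 -1.43]
[ 0.03  0.23 -0.52  1.66  0.13  1.36 -2.6 ]
[-2.5, -4.2, 98.2, -0.0404, 0.0531, -0.0172] world [0.473 0.232 0.2  ]
```

Joint 7 reached its range limit, so I use the equivalent half-turned orientation: yaw 180°−φ instead.

```bash
python3 - <<'E'
from h import *
from workcell import manip,cams
o=manip.get_obs()
rows(o,[(kp(2.306,.035,.22),0,10),(kp(2.306,.035,.22),0,48)])
E
```

```text
[2.8, -3.3, -43.8, -0.039, 0.0535, -0.0371] world [0.473 0.232 0.22 ]
[4.0, -2.4, -81.8, -0.039, 0.0535, -0.0371] world [0.473 0.232 0.22 ]
```

>>> move_arm([
  [1,-1,-8,-0.01,0.01,-0.03,0],
  [2,-2,-16,-0.02,0.02,-0.037,0],
  [2,-3,-24,-0.03,0.03,-0.037,0],
  [2.5,-3.3,-32,-0.039,0.04,-0.037,0],
  [2.8,-3.3,-40,-0.039,0.053,-0.037,0],
  [3,-3,-48,-0.039,0.0535,-0.037,0],
  [3.3,-2.8,-56,-0.039,0.0535,-0.037,0],
  [3.6,-2.6,-64,-0.039,0.0535,-0.037,0],
  [3.8,-2.5,-72,-0.039,0.0535,-0.037,0],
  [4,-2.4,-80,-0.039,0.0535,-0.037,0],
])

```text
clock: 18.2
position: [0.4737, 0.2315, 0.2201]
ee_rot: [0.944, -0.331, 0.0, -0.0]
ft_force: [1.0, -0.5, -0.4]
grip_width: -0.0
```

```bash
cat > k.py <<'E'
from h import *
from workcell import manip,cams
o=manip.get_obs();here(o); print(np.round(o["joint_pos"],2))
def knob():
    rs=[];px=[]
    for n in("scene","side"):
        p=cams.camera_params(n); im=cams.camera(n)[:,:,::-1]; h=cv2.cvtColor(np.ascontiguousarray(im),cv2.COLOR_BGR2HSV)
        m=cv2.inRange(h,(0,150,60),(6,255,255))|cv2.inRange(h,(174,150,60),(180,255,255))
        k,l,s,c=cv2.connectedComponentsWithStats(m); L=[(s[i][4],i) for i in range(1,k)]
        if not L: continue
        a,i=max(L); x=M.T@(onz(p,*c[i],.130)-O); r=x-[-.09,.088,0]; px.append((n,int(a),x[:2].round(3).tolist(),'r',np.hypot(*r[:2]).round(3),'phi',np.arctan2(-r[0],-r[1]).round(3)))
    for q in px: print(*q)
knob()
E
python3 k.py; python3 - <<'E'
from h import *
from workcell import manip
o=manip.get_obs()
rows(o,[(kp(2.306,.035,.22),0,48),(kp(2.306,.035,.1),0,48),(kp(2.306,.035,.088),0,48)])
E
```

```text
clock 18.2 dock TCP [-0.1316  0.1729  0.2201] F [ 0.99 -0.52 -0.43]
[ 0.1   0.17 -0.7   1.66  0.11  1.35 -1.3 ]
scene 50 [-0.158, 0.151] r 0.093 phi 2.324
side 121 [-0.154, 0.15] r 0.089 phi 2.342
[-0.1, -0.0, -1.6, -0.0004, -0.0, 0.0001] world [0.473 0.232 0.22 ]
[-0.1, -0.0, -1.6, -0.0004, 0.0001, 0.1201] world [0.473 0.232 0.1  ]
[-0.1, -0.0, -1.6, -0.0004, 0.0001, 0.1321] world [0.473 0.232 0.088]
```

>>> move_arm([
  [0,0,-1.6,0,0,0.04,0],
  [0,0,-1.6,0,0,0.08,0],
  [0,0,-1.6,0,0,0.11,0],
  [0,0,-1.6,0,0,0.125,0],
  [0,0,-1.6,0,0,0.132,0],
  [0,0,-1.6,0,0,0.132,0],
])

```text
clock: 18.9
position: [0.4739, 0.2317, 0.0884]
ee_rot: [0.947, -0.322, 0.0, -0.0]
ft_force: [0.5, -0.1, -0.2]
grip_width: 0.0
```

```bash
cat > kr.py <<'E'
from h import *
from workcell import manip
import sys
o=manip.get_obs();here(o)
d=float(sys.argv[1])
rows(o,[(kp(float(t),d,.088),0,180-np.degrees(float(t))) for t in sys.argv[2:]])
E
python3 kr.py .024 2.32 2.26 2.2 2.12 2.04 1.96 1.88 1.8
```

```text
clock 18.9 dock TCP [-0.1314  0.173   0.0884] F [ 0.46 -0.12 -0.22]
[-0.1, 0.0, 0.7, 0.0001, 0.0101, 0.0004] world [0.468 0.224 0.088]
[-0.1, 0.0, -2.7, -0.0013, 0.0154, 0.0004] world [0.464 0.22  0.088]
[-0.1, 0.0, -6.2, -0.0023, 0.0208, 0.0004] world [0.459 0.217 0.088]
[-0.1, -0.0, -10.7, -0.0032, 0.028, 0.0004] world [0.454 0.211 0.088]
[-0.1, -0.0, -15.3, -0.0035, 0.0353, 0.0004] world [0.45  0.206 0.088]
[-0.1, -0.0, -19.9, -0.0032, 0.0426, 0.0004] world [0.445 0.2   0.088]
[-0.1, -0.0, -24.5, -0.0023, 0.0498, 0.0004] world [0.442 0.194 0.088]
[-0.0, -0.0, -29.1, -0.0008, 0.057, 0.0004] world [0.439 0.187 0.088]
```

>>> move_arm([
  [0,0,0,0,0.005,0,0],
  [0,0,0.7,0,0.01,0,0],
  [0,0,-2.7,-0.0013,0.0154,0,0],
  [0,0,-6.2,-0.0023,0.0208,0,0],
  [0,0,-10.7,-0.003,0.028,0,0],
  [0,0,-15.3,-0.0035,0.035,0,0],
  [0,0,-19.9,-0.003,0.0426,0,0],
  [0,0,-24.5,-0.002,0.05,0,0],
])

```text
clock: 19.7
position: [0.4421, 0.1928, 0.0892]
ee_rot: [0.994, -0.112, 0.001, -0.001]
ft_force: [0.7, 0.6, 0.3]
grip_width: 0.0
```

```bash
python3 k.py;  python3 kr.py .024  1.88 1.8 1.72 1.64 1.56 1.48 1.4 1.32 1.24 1.16
```

```text
clock 19.7 dock TCP [-0.1663  0.1369  0.0892] F [0.7  0.56 0.3 ]
[ 0.19  0.19 -0.75  1.94  0.15  1.07 -0.85]
scene 1 [0.241, -0.129] r 0.396 phi -0.99
clock 19.8 dock TCP [-0.1664  0.1361  0.089 ] F [-0.59 -0.83  0.71]
[-0.0, -0.1, 0.0, -0.0006, -0.0014, 0.001] world [0.442 0.194 0.088]
[-0.0, -0.1, -4.5, -0.0022, 0.0057, 0.001] world [0.439 0.187 0.088]
[-0.0, -0.1, -9.1, -0.0033, 0.0129, 0.001] world [0.436 0.18  0.088]
[-0.0, -0.1, -13.7, -0.0038, 0.0202, 0.001] world [0.434 0.173 0.088]
[-0.0, -0.1, -18.3, -0.0037, 0.0275, 0.001] world [0.432 0.166 0.088]
[0.0, -0.1, -22.9, -0.003, 0.0347, 0.001] world [0.431 0.159 0.088]
[0.0, -0.1, -27.5, -0.0017, 0.0419, 0.001] world [0.431 0.152 0.088]
[0.0, -0.1, -32.0, 0.0001, 0.049, 0.001] world [0.431 0.144 0.088]
[0.0, -0.1, -36.6, 0.0025, 0.0559, 0.001] world [0.432 0.137 0.088]
[0.0, -0.1, -41.2, 0.0054, 0.0626, 0.001] world [0.433 0.13  0.088]
```

```bash
cat > kw.py <<'E'
from h import *
from workcell import manip,cams
o=manip.get_obs();here(o)
p=cams.camera_params("wrist"); im=np.ascontiguousarray(cams.camera("wrist")[:,:,::-1]); cv2.imwrite("pics/kw.png",im); h=cv2.cvtColor(im,cv2.COLOR_BGR2HSV)
m=cv2.inRange(h,(0,150,60),(6,255,255))|cv2.inRange(h,(174,150,60),(180,255,255))
k,l,s,c=cv2.connectedComponentsWithStats(m)
for a,i in sorted([(s[i][4],i) for i in range(1,k)])[-2:]:
    x=M.T@(onz(p,*c[i],.135)-O); r=x-[-.09,.088,0]; print(int(a),c[i].round(0),x[:2].round(3),'r',np.hypot(*r[:2]).round(3),'phi',np.arctan2(-r[0],-r[1]).round(3))
E
python3 kw.py
```

```text
clock 19.8 dock TCP [-0.1664  0.1361  0.089 ] F [-0.59 -0.83  0.71]
229 [314. 350.] [-0.176  0.106] r 0.088 phi 1.777
```

>>> move_arm([
  [0,0,-4.5,-0.002,0.0057,0.001,0],
  [0,0,-9.1,-0.003,0.013,0.001,0],
  [0,0,-13.7,-0.004,0.02,0.001,0],
  [0,0,-18.3,-0.004,0.0275,0.001,0],
  [0,0,-22.9,-0.003,0.0347,0.001,0],
  [0,0,-27.5,-0.002,0.042,0.001,0],
  [0,0,-32,0,0.049,0.001,0],
  [0,0,-36.6,0.0025,0.056,0.001,0],
  [0,0,-41.2,0.0054,0.0626,0.001,0],
])

```text
clock: 20.75
position: [0.4333, 0.131, 0.0876]
ee_rot: [0.97, 0.244, 0.001, -0.0]
ft_force: [-0.3, 1.2, -0.4]
grip_width: -0.001
```

```bash
python3 kw.py;  python3 kr.py .024  1.08 1.0 .92 .84 .76 .7 .64 .58 .52
```

```text
clock 20.75 dock TCP [-0.1801  0.076   0.0876] F [-0.31  1.25 -0.45]
259 [314. 350.] [-0.167  0.048] r 0.087 phi 1.089
clock 20.8 dock TCP [-0.1799  0.0747  0.0875] F [-0.01 -0.15  0.54]
[0.0, -0.1, -4.3, -0.002, 0.0068, -0.0005] world [0.435 0.123 0.088]
[0.0, -0.1, -8.9, -0.0031, 0.0141, -0.0005] world [0.438 0.116 0.088]
[0.0, -0.1, -13.5, -0.0036, 0.0213, -0.0005] world [0.441 0.109 0.088]
[0.0, -0.1, -18.1, -0.0035, 0.0286, -0.0005] world [0.444 0.103 0.088]
[0.0, -0.1, -22.6, -0.0029, 0.0359, -0.0005] world [0.448 0.097 0.088]
[0.0, -0.1, -26.1, -0.002, 0.0413, -0.0005] world [0.452 0.093 0.088]
[0.0, -0.1, -29.5, -0.0008, 0.0466, -0.0005] world [0.455 0.088 0.088]
[0.0, -0.1, -33.0, 0.0007, 0.0519, -0.0005] world [0.459 0.084 0.088]
[0.0, -0.1, -36.4, 0.0025, 0.0571, -0.0005] world [0.463 0.081 0.088]
```

The knob tracks well (φ ≈ 1.09), so I keep swinging.

>>> move_arm([
  [0,0,-4.3,-0.002,0.0068,0,0],
  [0,0,-8.9,-0.003,0.014,0,0],
  [0,0,-13.5,-0.0036,0.0213,0,0],
  [0,0,-18.1,-0.0035,0.0286,0,0],
  [0,0,-22.6,-0.003,0.036,0,0],
  [0,0,-26.1,-0.002,0.0413,0,0],
  [0,0,-29.5,-0.001,0.0466,0,0],
  [0,0,-33,0.0007,0.052,0,0],
  [0,0,-36.4,0.0025,0.057,0,0],
])

```text
clock: 21.7
position: [0.4625, 0.082, 0.0874]
ee_rot: [0.845, 0.534, 0.0, -0.0]
ft_force: [-1.2, 0.2, 0.7]
grip_width: -0.004
```

```bash
python3 kw.py;  python3 kr.py .024  .46 .4 .35 .3 .26 .22 .18 .14 .1 .06
```

```text
clock 21.7 dock TCP [-0.155   0.0248  0.0874] F [-1.23  0.23  0.66]
239 [314. 350.] [-0.128  0.009] r 0.087 phi 0.448
clock 21.75 dock TCP [-0.1545  0.0241  0.0874] F [ 0.64 -0.93 -0.34]
[0.0, -0.1, -3.6, -0.0018, 0.0055, -0.0006] world [0.467 0.077 0.088]
[0.0, -0.1, -7.0, -0.0027, 0.0109, -0.0006] world [0.472 0.074 0.088]
[0.1, -0.1, -9.9, -0.0033, 0.0155, -0.0006] world [0.476 0.072 0.088]
[0.1, -0.1, -12.8, -0.0036, 0.02, -0.0006] world [0.48  0.07  0.088]
[0.1, -0.1, -15.1, -0.0036, 0.0237, -0.0006] world [0.483 0.068 0.088]
[0.1, -0.0, -17.4, -0.0036, 0.0273, -0.0006] world [0.486 0.066 0.088]
[0.1, -0.0, -19.6, -0.0034, 0.0309, -0.0006] world [0.49  0.065 0.088]
[0.1, -0.0, -21.9, -0.003, 0.0346, -0.0006] world [0.493 0.064 0.088]
[0.1, -0.0, -24.2, -0.0025, 0.0382, -0.0006] world [0.497 0.063 0.088]
[0.1, -0.0, -26.5, -0.0019, 0.0418, -0.0006] world [0.5   0.062 0.088]
```

>>> move_arm([
  [0,0,-3.6,-0.0018,0.0055,0,0],
  [0,0,-7,-0.0027,0.011,0,0],
  [0,0,-9.9,-0.0033,0.0155,0,0],
  [0,0,-12.8,-0.0036,0.02,0,0],
  [0,0,-15.1,-0.0036,0.0237,0,0],
  [0,0,-17.4,-0.0036,0.0273,0,0],
  [0,0,-19.6,-0.0034,0.031,0,0],
])

```text
clock: 22.45
position: [0.4889, 0.0658, 0.0874]
ee_rot: [0.743, 0.67, 0.0, 0.0]
ft_force: [-1.0, -0.1, 0.2]
grip_width: -0.0
```

```bash
python3 kw.py;  python3 kr.py .024 .14 .12 .1 .08 .06 .04 .02 0 -.02 -.04 -.06 -.08 -.1
```

```text
clock 22.45 dock TCP [-0.13    0.0064  0.0874] F [-1.02 -0.07  0.16]
236 [314. 350.] [-0.099  0.001] r 0.087 phi 0.105
clock 22.5 dock TCP [-0.1295  0.0061  0.0874] F [ 0.33 -1.18 -0.79]
[0.1, -0.0, -2.5, -0.0012, 0.0038, -0.0006] world [0.493 0.064 0.088]
[0.1, -0.0, -3.6, -0.0016, 0.0055, -0.0006] world [0.495 0.063 0.088]
[0.1, -0.0, -4.8, -0.002, 0.0073, -0.0006] world [0.497 0.063 0.088]
[0.1, -0.0, -5.9, -0.0023, 0.0091, -0.0006] world [0.498 0.062 0.088]
[0.1, -0.0, -7.1, -0.0026, 0.0109, -0.0006] world [0.5   0.062 0.088]
[0.1, -0.0, -8.2, -0.0028, 0.0127, -0.0006] world [0.502 0.061 0.088]
[0.1, -0.0, -9.3, -0.003, 0.0146, -0.0006] world [0.504 0.061 0.088]
[0.1, -0.0, -10.5, -0.0032, 0.0164, -0.0006] world [0.505 0.061 0.088]
[0.1, -0.0, -11.6, -0.0033, 0.0182, -0.0006] world [0.507 0.06  0.088]
[0.1, -0.0, -12.8, -0.0034, 0.02, -0.0006] world [0.509 0.06  0.088]
[0.1, -0.0, -13.9, -0.0035, 0.0218, -0.0006] world [0.511 0.06  0.088]
[0.1, -0.0, -15.1, -0.0035, 0.0237, -0.0006] world [0.513 0.06  0.088]
[0.1, -0.0, -16.2, -0.0035, 0.0255, -0.0006] world [0.514 0.059 0.088]
```

Near the detent, so I go in slow steps.

>>> move_arm([
  [0,0,-2.5,-0.001,0.004,0,0],
  [0,0,-4.8,-0.002,0.0073,0,0],
  [0,0,-5.9,-0.0023,0.009,0,0],
  [0,0,-7.1,-0.0026,0.011,0,0],
])

```text
clock: 22.9
position: [0.4988, 0.0623, 0.0872]
ee_rot: [0.699, 0.715, -0.0, -0.0]
ft_force: [-4.4, -0.1, 2.5]
grip_width: 0.0
```

```bash
python3 kw.py;  python3 kr.py .024 .04 .02 0 -.02 -.04 -.06 -.08 -.1
```

```text
clock 22.9 dock TCP [-0.1205  0.0022  0.0872] F [-4.42 -0.12  2.51]
243 [314. 350.] [-0.089  0.001] r 0.087 phi -0.009
clock 22.95 dock TCP [-0.1198  0.0019  0.0872] F [-0.28  0.05  0.13]
[0.0, -0.0, -1.1, -0.0007, 0.0024, -0.0008] world [0.502 0.061 0.088]
[0.0, -0.0, -2.2, -0.0011, 0.0041, -0.0008] world [0.504 0.061 0.088]
[0.0, -0.0, -3.4, -0.0015, 0.0059, -0.0008] world [0.505 0.061 0.088]
[0.0, -0.0, -4.5, -0.0019, 0.0077, -0.0008] world [0.507 0.06  0.088]
[0.0, -0.0, -5.7, -0.0022, 0.0095, -0.0008] world [0.509 0.06  0.088]
[0.0, -0.0, -6.8, -0.0025, 0.0113, -0.0008] world [0.511 0.06  0.088]
[0.0, -0.0, -8.0, -0.0028, 0.0131, -0.0008] world [0.513 0.06  0.088]
[0.0, -0.0, -9.1, -0.003, 0.0149, -0.0008] world [0.514 0.059 0.088]
```

>>> move_arm([
  [0,0,-1,-0.0005,0.0015,0,0],
  [0,0,-2,-0.001,0.003,0,0],
  [0,0,-3,-0.0012,0.0045,0,0],
])

```text
clock: 23.25
position: [0.504, 0.0609, 0.0872]
ee_rot: [0.679, 0.734, 0.0, -0.0]
ft_force: [-3.3, 0.9, 1.7]
grip_width: -0.001
```

```bash
python3 kw.py
```

```text
clock 23.25 dock TCP [-0.1154  0.0003  0.0872] F [-3.33  0.88  1.72]
241 [315. 350.] [-0.084  0.   ] r 0.088 phi -0.067
```

>>> move_arm([
  [0,0,0,0,0.0015,0,0],
  [0,0,0,0,0.003,0,0],
  [0,0,0,0,0.0045,0,0],
])

```text
clock: 23.6
position: [0.5089, 0.0606, 0.0872]
ee_rot: [0.68, 0.733, 0.001, 0.0]
ft_force: [0.1, -0.4, -0.3]
grip_width: -0.002
```

```bash
python3 kw.py
```

```text
clock 23.6 dock TCP [-0.1105 -0.0003  0.0872] F [ 0.06 -0.41 -0.27]
240 [315. 350.] [-0.079 -0.   ] r 0.089 phi -0.121
```

```bash
python3 - <<'E'
from h import *
from workcell import cams
w=cv2.imread("pics/kw.png"); s=cams.camera("side")[:,:,::-1]
a=cv2.resize(w[:,120:520],(400,400)); b=cv2.resize(s[150:350,180:380],(400,400),interpolation=cv2.INTER_CUBIC)
cv2.imwrite("pics/c5.png",np.hstack([a,b]))
E
```

```text
(no output)
```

View pics/c5.png

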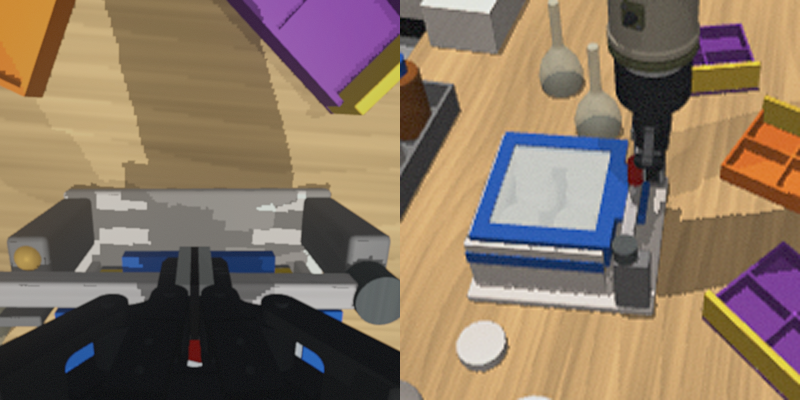

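The wrist view shows the bar (rows 272–305) lying straight across behind the brass detent (27,257). The red blob was only seen through a fixed gap in the gripper, so I ignore the wrist φ numbers. I press a little further to confirm the stop.

>>> move_arm([
  [0,0,0,0,0.0015,0,0],
  [0,0,0,0,0.003,0,0],
  [0,0,0,0,0.0045,0,0],
])

```text
clock: 24.0
position: [0.5101, 0.061, 0.0869]
ee_rot: [0.68, 0.734, -0.002, -0.002]
ft_force: [-24.2, -3.4, 18.1]
grip_width: 0.002
```

```bash
python3 k.py
```

```text
clock 24.0 dock TCP [-1.093e-01 -1.000e-04  8.690e-02] F [-24.2   -3.4   18.08]
[ 0.51  0.29 -0.81  1.85  0.24  1.1   1.26]
scene 5 [-0.096, 0.02] r 0.068 phi 0.084
side 67 [-0.089, 0.008] r 0.08 phi -0.008
```

Firm stop at 24 N with the TCP 19 mm behind the knob, exactly the expected contact distance at φ = 0. I retreat straight back, then up.

>>> move_arm([
  [0,0,0,0,-0.004,0,0],
  [0,0,0,0,-0.015,0,0],
  [0,0,0,0,-0.03,0,0],
  [0,0,0,0,-0.04,-0.03,0],
  [0,0,0,0,-0.045,-0.08,0],
  [0,0,0,0,-0.05,-0.13,0],
  [0,0,0,0,-0.06,-0.18,0],
  [0,0,0,0,-0.06,-0.21,0],
  [0,0,0,0,-0.06,-0.21,0],
])

```text
clock: 25.0
position: [0.4545, 0.0572, 0.3014]
ee_rot: [0.68, 0.733, 0.003, 0.003]
ft_force: [0.4, -0.4, -0.2]
grip_width: 0.001
```

```bash
python3 k.py; python3 - <<'E'
from h import *
from workcell import cams
w=cams.camera("wrist")[:,:,::-1]; s=cams.camera("side")[:,:,::-1]
a=cv2.resize(w[:,100:540],(440,400)); b=cv2.resize(s[170:320,190:310],(360,450),interpolation=cv2.INTER_CUBIC)
o=np.zeros((450,800,3),np.uint8); o[:400,:440]=a; o[:,440:]=b; cv2.imwrite("pics/c6.png",o)
E
```

```text
clock 25.0 dock TCP [-0.165   0.0007  0.3014] F [ 0.37 -0.43 -0.2 ]
[ 0.66 -0.06 -0.83  1.68 -0.04  1.49  1.48]
scene 58 [-0.093, 0.004] r 0.085 phi 0.035
side 102 [-0.09, 0.003] r 0.085 phi 0.001
```

View pics/c6.png

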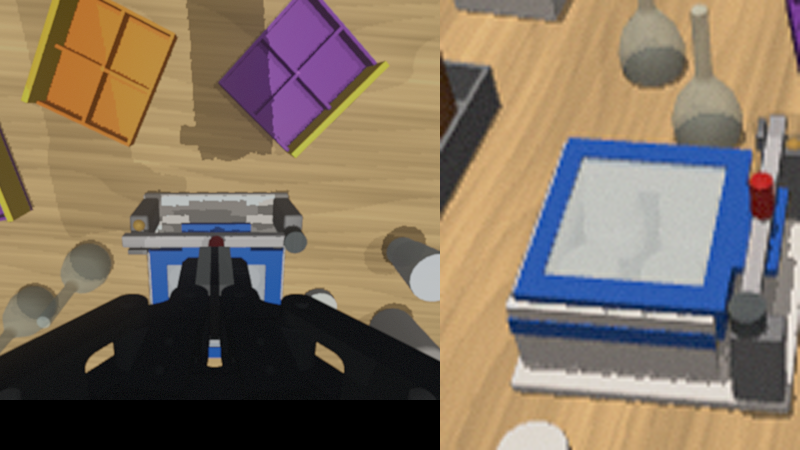

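The bar lies over the tongue (wrist crop row 240) behind the brass detent (138,225). The cover is flat on the walls and the bystanders haven't moved. I hand in.

```bash
python3 -c "
from workcell import manip
print(manip.get_obs()['clock']); print(manip.hand_in())"
```

```text
25.2
the job is handed in; nothing more can be done
None
```

The dock is closed up and handed in at 25 s: the rack was pushed home, the cover lowered flat, then the keeper bar swung shut, in that order.

- **Rack:** Force rose to about 31 N at the back stop, and the wall front measured about −60 mm. All four vessels looked upright in the last view before the cover closed.
- **Cover:** I followed its hinge arc at about 2 N, slowing to about 10 mm/s at the end. It met firm contact at about 11 N and lies flat on the walls in the final picture.
- **Keeper:** The bar passed the detent and met its stop at 24 N. After I backed off, the two cameras put it at 0.00 and 0.035 rad, which agrees to within camera error. The bar lies behind the brass ball and over the tongue.
- **Bystanders:** None looked moved in the final views; I checked by eye only and did not measure them.

**Checks that disagreed:**
- The shut fingertips made contact about 29 mm short of the reported TCP. The rack was therefore pushed near the top edge of its yellow wall, not at mid-height as planned.
- The knob angles I printed from the wrist camera during the swing were wrong. I was seeing the knob through a fixed gap in the gripper, so I went by force and the fixed cameras instead.
- Joint 7 reached its range limit once, between the cover and the keeper, so I switched to the half-turned tool orientation.

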